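# Set the cooling rest, lean the repaired boards, pile the soldering tiles

### The arm

A 6-joint arm with a two-finger parallel gripper is mounted at the origin on the work surface. World frame = base frame: x ahead of the robot, y to its left, z up, the work surface at z = 0. Lengths are in m, angles in rad, forces in N, time in s.
With the tool pointing down it reaches from about 0.275 to 0.725 m from the base axis. Payload 5.6 kg.
Tool frame: the origin (TCP) lies midway between the tips of the shut fingers; the grasp point (between the pads) lies ctrl.grip_depth behind it (ctrl.grip_depth is the distance from the TCP to the grasp point, in m); z points along the fingers, y is the line along which they close (so a half turn about z gives the same grasp; the last joint's range is limited). The gripper opens to 85 mm and grips with 20 to 120 N. Pads are 22 mm wide; open, the fingers measure 114 mm over their backs; the gripper's body (76 mm by 85 mm) begins 54 mm behind the grasp point. The pads swing forward as they close: fully open they stand 13 mm farther back than shut.
Start: joints at [1.486, 0.255, 0.108, 0, -1.424, -0.285], TCP at [0.199, 0.513, 0.231] pointing down, gripper open.
Joint ranges: [-2.95, 2.95], [-1.21, 1.97], [-1.09, 1.5], [-2.87, 1.71], [-2.94, -0.07], [-3.05, 3.05]. Speed limits (rad/s): [2.57, 2.57, 3.14, 3.14, 3.14, 3.14].

### API

Orientations are given as a unit quaternion [x, y, z, w].
In Python, from plant import ctrl gives the robot as it stands.
- The arm moves only by the tool apply_moves, never from a script. Its argument "targets" is one flat list of numbers, 6 for each row, row after row: the shift along the tool's x, y, z scaled (see below), then the turn, a rotation vector about the tool's x, y, z scaled (see below). A call has 1 to 20 rows; each row shifts and turns the commanded pose from where the row before left it, along the tool's axes as they then stand; what a row does not reach is not made up. The controller multiplies each number of a shift by 20 mm and each number of a turn by 4 degrees. A row lasts 1/8 s, in which the tool goes at most 62.5 mm and 10.7 degrees, less where a joint would pass 70% of its speed; a pose out of reach is approached as far as the arm can. A call with a number of a shift or a turn outside -1 to 1 is refused whole. A call with a gripper value outside its range is refused whole. "hand" is the opening, from -1 (shut) to 1 (fully open), set as the call begins (left out, the last holds). The fingers move at their own pace and stop on an object; "force" is the grip in N (left out, the last holds). Time passes only in rows, so rows that do not move let the fingers close. It gives the time, the measured TCP pose, the force, the opening and the grip force at its end, in the units of the state.
- ctrl.observe(): the state, without advancing time (a new reading comes with each control period).
- ctrl.capture(name): name is "scene" or "top" or "wrist"; returns a dict with "frame" (420x560x3 uint8, blue, green, red), "range_z" (420x560 float32, m along the optical axis (not along the pixel's ray), 0 where there is no reading), "fx", "fy", "cx", "cy" (pixels), "k1" (the pictures are not rectified: a ray, as slopes to the right and down, at radius r is drawn at 1 + k1 r^2 times it, then the intrinsics apply), "rvec" (rotation vector, rad) and "tvec" (3), from world to camera coordinates, as OpenCV has them. Camera axes: x right, y down, z forward; pixel columns grow to the right and rows downward; lengths in m; the calibration is good to about 2 mm. A picture is of the moment at which its call begins.
- ctrl.close_job(): hands the job in; it is judged then, once.
The state is a dict: "time_s": time; "joint_pos": joint angles; "qd": joint speeds; "joint_torque": joint torques, N m; "position": TCP position; "ee_rot": TCP orientation; "contact_force": force on the tool from outside, world axes, zero at the start; "torque": the same for the moment, N m; "finger_gap": finger opening in m; "finger_force": force on a finger pad.
Only numpy, scipy, OpenCV 4.12 (cv2) and the standard library are available. Lean on these libraries where they do the work, as an engineer would, in place of code of your own. Each camera call takes 0.05 s, during which the arm holds its last target. There are 200 camera calls.

### The job

Set the cooling rest for these boards: loosen its clamp knob, slide the toe stop until its pointer is on the yellow line, and clamp it tight again. Then lean every repaired board on the rest to cool, foot on the toe stop's ledge, back against the bar, components facing out, square to the rest and with at least a finger's breadth between boards. Stack all four soldering tiles squarely in one pile on the bench, leaving the other things where they are.

Things in the scene. Friction and masses are not known exactly. Their poses are not given: they have to be found in the camera images.
- rest: cooling rest, standing fixed on the bench: two aluminium rails 190 long, 40 wide, 12 high, 340 apart (centres at y = -170 and +170), and behind them a steel back bar. Origin on the bench midway between the rails, on the yellow line; x points from the front (robot side, where the components face) to the back, y along the bar to the left, z up. The rails span x -113 to +77
- back_bar (a point): middle of the horizontal round steel bar (10 mm diameter, 340 long, along the rest's y) that the boards lean on; at x 52, z 76 in the rest's frame. It is carried by an upright rod at each end
- yellow_line (a point): a yellow line 5 mm wide crosses each rail at rest x = 0, z 12; this point is its outer end on the right-hand rail, at rest y = -183. Black marks every 10 mm along that edge
- pointer (a point): tip of the small red pointer on the outer side of the toe stop's right-hand carriage block (the left-hand block has one too); it moves with the toe stop and is on the line when the two points coincide
- toe_stop (a joint): slide of the toe stop along the rest's x: 0 = front end, grows (m) towards the back bar, end 0.085; on the yellow line it reads 0.060. About 1.5 N moves it when loose; clamped it holds more than 25 N
- ledge_mid (a point): middle of the toe stop's flat ledge, on its upper face (16 mm above the bench), 8 mm behind the lip: where the lower back edge of a board comes when its foot is against the lip. Ledge 300 long (along rest y), from 8 mm before to 18 mm behind this point; orange lip 10 high, 6 thick along its front; end blocks 28 above the bench. With the stop on the line boards lean at 53 deg from level
- clamp_knob (a joint): clamp knob: 0 = fully loose, grows (rad) as it is turned clockwise seen from above, end stop 1.6. Below about 0.45 the toe stop slides freely; from 1.15 it is tight. Takes up to about 0.12 N m; stays where it is left
- knob_grip (a point): point to grip the knob, on its vertical axis, 49 mm above the bench, on the right-hand carriage block, which carries it along with the toe stop. The knob is a black wing 42 long, 12 thick, 20 high (its top 58 mm above the bench) over a round flange of 17 mm radius. The wing lies along this point's x axis and turns with the knob
- board1: repaired control board: green circuit board on an aluminium heat spreader, together a slab 100 (x) by 54 (y) by 10 thick (z), 0.15 kg, with a white connector (12 by 30, 9 high) on its upper side at x = +33 and low parts. Origin at the centre of the underside, z out of the component side. Lies on a tile at the start; absent if None
- board2: as board1
- board3: as board1
- tile0: cream heat-proof soldering tile, 110 (x) by 64 (y) by 12 thick, 0.16 kg, origin at the centre of the underside; bare at the start
- tile1: the same; carries board1 at the start (bare if that is absent)
- tile2: the same; with board2
- tile3: the same; with board3
- solder_spool: bystander: spool of solder, 52 diameter, 40 high, upright; origin under its centre
- flux_tin: bystander: white flux tin, 60 diameter, 22 high; origin under its centre
- tip_cleaner: bystander: black dome-shaped tip cleaner, 72 diameter, 50 high; origin under its centre
There are look-alikes about, which are no part of the job. Leave any red look-alike of the tile0 alone.

How it is judged:
On the way, in this order (a step that is already met when the one before it is completed fails the run):
1. the clamp knob is loosened (below 0.55 rad) (value of joint clamp_knob below 0.55 rad), for 0.1 s.
2. the toe stop is slid to the yellow line, within 4 mm, while loose (value of joint toe_stop between 0.056 and 0.064 m and value of joint clamp_knob below 0.65 rad), for 0.1 s.
3. the toe stop is clamped tight (knob above 1.15 rad) within 4 mm of the yellow line (value of joint toe_stop between 0.056 and 0.064 m and value of joint clamp_knob above 1.15 rad), for 0.2 s.
4. every board leans on the rest (angle between board1's own z axis and vertical between 0.77 and 1.2 rad and angle between the y axis of each of board1, board2, board3 and the y axis of rest, either way round below 0.12 rad and x of board1 in the frame of rest between 0.018 and 0.048 m and z of board1 in the frame of rest between 0.044 and 0.07 m and y of board1 in the frame of rest between -0.135 and 0.135 m and linear speed of each of board1, board2, board3 below 0.02 m/s and angle between board2's own z axis and vertical between 0.77 and 1.2 rad and x of board2 in the frame of rest between 0.018 and 0.048 m and z of board2 in the frame of rest between 0.044 and 0.07 m and y of board2 in the frame of rest between -0.135 and 0.135 m and angle between board3's own z axis and vertical between 0.77 and 1.2 rad and x of board3 in the frame of rest between 0.018 and 0.048 m and z of board3 in the frame of rest between 0.044 and 0.07 m and y of board3 in the frame of rest between -0.135 and 0.135 m), for 0.3 s.
At the end, for the whole second after the job is handed in: Toe stop within 4 mm of the line, knob above 1.15 rad. Each board: z 44 to 69 deg from upright, square within 0.12 rad, origin at rest x 18..48, z 44..70, y within 135 mm; 10 mm between boards. Tiles flat in one pile on the bench, all within 7 mm and 0.1 rad of one another; all at rest (all of step 3 and all of step 4 and distance between board1 and board2 above 0.064 m and distance between each of board1, board2 and board3 above 0.064 m and angle between each of tile0, tile1, tile2, tile3's own z axis and vertical below 0.06 rad and linear speed of each of tile0, tile1, tile2, tile3 below 0.02 m/s and height (world z) of each of tile0, tile1, tile2, tile3 below 0.042 m and horizontal distance between tile0 and tile1 below 0.007 m and angle between the x axis of tile0 and the x axis of tile1, either way round below 0.1 rad and horizontal distance between each of tile0, tile1 and tile2 below 0.007 m and angle between the x axis of each of tile0, tile1 and the x axis of tile2, either way round below 0.1 rad and horizontal distance between each of tile0, tile1, tile2 and tile3 below 0.007 m and angle between the x axis of each of tile0, tile1, tile2 and the x axis of tile3, either way round below 0.1 rad); the robot touches nothing.
It fails at once if the solder spool is moved more than 20 mm or tipped (distance of solder_spool from where it was at the start of the episode above 0.02 m or angle between solder_spool's own z axis and vertical above 0.3 rad).
It fails at once if the flux tin is moved more than 20 mm or tipped (distance of flux_tin from where it was at the start of the episode above 0.02 m or angle between flux_tin's own z axis and vertical above 0.3 rad).
It fails at once if the tip cleaner is moved more than 20 mm or tipped (distance of tip_cleaner from where it was at the start of the episode above 0.02 m or angle between tip_cleaner's own z axis and vertical above 0.3 rad).
Of board1, board2, board3 only 2 to 3 are there at a start; the rules pass over those that are not, and their reading is None.
At some moment in a run one of tile0, tile1, tile2, tile3 may be knocked a few centimetres aside while the robot is not near it.
Once in a run the grip may slacken for a moment while it holds something.
It also fails if it takes over 208 s, if anything falls off the work surface, if the arm or the gripper's body presses on something with over 40 N, if the wrist force passes 120 N, or if a joint passes its speed limit or range.

## Working session

There is one attempt and no reset: what is moved stays moved. The work goes in short steps, Python scripts to look and compute and a tool call to move; the robot and the scene stay as the last step left them, time stands still between calls to the robot, and variables do not carry over. Pictures are saved under pics/ and viewed, at most 14 in all, crops included, and the job is handed in when it is done.

Besides the shell and the picture viewer there is one more tool, called after ">>>" as name(argument=value, ...) on one line, values as JSON. apply_moves: Moves the arm, as the interface text tells. Its arguments: {"type":"object","properties":{"targets":{"type":"array","items":{"type":"number"}},"hand":{"type":"number"},"force":{"type":"number"}},"required":["targets"]}

```bash
ls; mkdir -p pics; cat > h.py <<'E'
import numpy as np, cv2
from scipy.spatial.transform import Rotation as R
from plant import ctrl
def cap(n):
    c=ctrl.capture(n); c['R']=cv2.Rodrigues(np.array(c['rvec'],float))[0]; c['t']=np.array(c['tvec'],float).ravel(); return c
def rays(c,uv):
    uv=np.atleast_2d(np.array(uv,float)); d=(uv-[c['cx'],c['cy']])/[c['fx'],c['fy']]; s=d.copy()
    for _ in range(20): s=d/(1+c['k1']*(s**2).sum(1,keepdims=True))
    return s
def plane(c,uv,z):
    s=rays(c,uv); D=np.c_[s,np.ones(len(s))]@c['R']; o=-c['R'].T@c['t']
    return o+D*((z-o[2])/D[:,2])[:,None]
def pts(c):
    h,w=c['range_z'].shape; v,u=np.mgrid[:h,:w]; uv=np.c_[u.ravel(),v.ravel()]
    s=rays(c,uv); Z=c['range_z'].ravel()[:,None].astype(float)
    P=(np.c_[s,np.ones(len(s))]*Z-c['t'])@c['R']; P[Z[:,0]==0]=np.nan
    return P.reshape(h,w,3)
def proj(c,P):
    q=np.atleast_2d(P)@c['R'].T+c['t']; s=q[:,:2]/q[:,2:]; s=s*(1+c['k1']*(s**2).sum(1,keepdims=True))
    return s*[c['fx'],c['fy']]+[c['cx'],c['cy']]
def st():
    o=ctrl.observe(); print('t',round(o['time_s'],2),'p',np.round(o['position'],4),'q',np.round(o['ee_rot'],4),'gap',round(o['finger_gap'],4),'F',np.round(o['contact_force'],1),'ff',o['finger_force'],'j',np.round(o['joint_pos'],2)); return o
E
python3 - <<'E'
from h import *
o=st(); print(ctrl.grip_depth); print(R.from_quat(o['ee_rot']).as_matrix().round(3))
for n in ['scene','top']:
    c=cap(n); cv2.imwrite(f'pics/{n}0.png',c['frame']); np.savez(f'{n}0.npz',**c); print(n,-c['R'].T@c['t'],c['R'][2],c['fx'],c['k1'])
E
```

```text
pics
t 0.0 p [0.1985 0.5124 0.2304] q [ 9.829e-01 -1.839e-01 -2.000e-04  9.000e-04] gap 0.0859 F [-0.4 -0.6  0.3] ff 0.0 j [ 1.49  0.26  0.11 -0.   -1.42 -0.28]
0.0187
[[ 0.932 -0.362 -0.001]
 [-0.362 -0.932 -0.002]
 [ 0.     0.002 -1.   ]]
scene [ 1.182351   -0.12249925  0.65096521] [-0.74751694 -0.03397112 -0.66337349] 409.9711568891173 0.04038760326881022
top [ 0.37488284 -0.11783309  1.27265438] [ 0.12114621 -0.00712618 -0.99260909] 496.0272330739093 0.011228417810604695
```

View pics/top0.png

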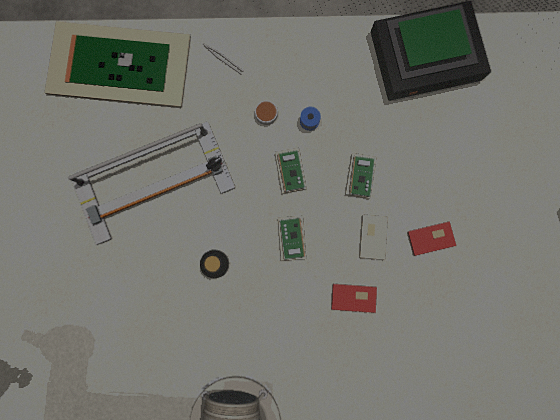

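View pics/scene0.png

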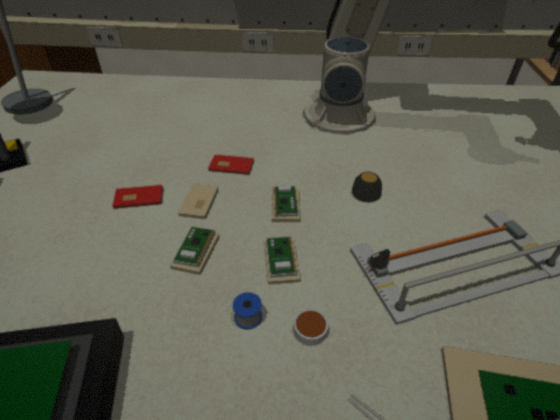

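Top view: three boards on tiles at (291,171), (361,176), (292,238); the bare cream tile at (373,237). Red look-alikes are at (432,238) and (354,298), and green look-alikes are the big tray board (120,62) and the device (437,37). The rest runs from (91,210) to (217,158), with the knob at (214,164). The spool is at (311,118), the tin at (266,112) and the cleaner at (214,264).

```bash
python3 - <<'E'
from h import *
c=dict(np.load('top0.npz')); P=pts(c); f=c['frame']; hsv=cv2.cvtColor(f,cv2.COLOR_BGR2HSV)
print('bench z', np.nanmedian(P[330:350,300:500,2]))
# heights
Z=P[...,2]
for name,(u,v) in dict(t0=(373,250),b1=(291,180),b2=(361,165),b3=(290,230),railR=(225,185),tin=(266,112),spool=(311,110),dome=(214,264)).items():
    print(name,P[v,u].round(4),hsv[v,u])
# tiles/boards by height mask > 6mm
m=((Z>0.006)&(Z<0.05)).astype(np.uint8)*255
m=cv2.morphologyEx(m,cv2.MORPH_OPEN,np.ones((3,3)))
cs,_=cv2.findContours(m,cv2.RETR_EXTERNAL,cv2.CHAIN_APPROX_NONE)
for k in cs:
    a=cv2.contourArea(k)
    if a<300: continue
    (u,v),_,_=cv2.minAreaRect(k)
    w=plane(c,k[:,0],0.012)[:,:2]
    r=cv2.minAreaRect((w*1000).astype(np.float32)); print('px',round(u),round(v),'xy',np.round(r[0],1),'size',np.round(r[1],1),'ang',round(r[2],1))
# orange, yellow, red pointer masks in the rest
roi=np.zeros(Z.shape,bool); roi[115:250,65:240]=1
def blob(lo,hi,z,n):
    m=cv2.inRange(hsv,lo,hi)*roi.astype(np.uint8)
    nn,l,s,ce=cv2.connectedComponentsWithStats(m)
    for i in range(1,nn):
        if s[i,4]>=3: print(n,s[i],ce[i].round(1),plane(c,ce[i],z).round(4))
blob((20,80,60),(35,255,255),.012,'yel'); blob((5,120,60),(18,255,255),.026,'ora'); blob((0,120,40),(4,255,255),.02,'red')
big=cv2.resize(f[115:255,65:245],None,fx=4.4,fy=4.2,interpolation=cv2.INTER_CUBIC); big=np.clip(big.astype(float)*1.5,0,255).astype(np.uint8); cv2.imwrite('pics/rest0.png',big)
E
```

```text
bench z 0.0009841581792938764
t0 [ 0.4137 -0.3573  0.0096] [ 33  20 130]
b1 [ 0.5955 -0.1529  0.0242] [66 96 82]
b2 [ 0.6311 -0.3334  0.0232] [50 26 58]
b3 [ 0.4679 -0.1475  0.0229] [65 90 82]
railR [0.5878 0.0167 0.0133] [ 90   2 126]
tin [ 0.7759 -0.0922  0.0235] [  9 133 107]
spool [ 0.7735 -0.2079  0.0404] [110 140 122]
dome [0.3864 0.0412 0.0487] [ 20 120 128]
px 234 398 xy [62.5 -3.5] size [216.1 100.6] ang 88.7
px 354 298 xy [ 296.1 -303.7] size [110.3  64. ] ang 84.7
px 432 238 xy [ 441.3 -507.2] size [ 63.8 111.1] ang 12.2
px 292 238 xy [ 449.3 -151.5] size [109.9  63.8] ang 3.1
px 373 237 xy [ 447.9 -359.4] size [ 64.6 109.8] ang 84.1
px 152 183 xy [596.9 201.8] size [183.2 382.6] ang 21.7
px 361 175 xy [ 606.9 -333. ] size [ 64.6 110.6] ang 78.9
px 290 170 xy [ 623.9 -151.9] size [110.5  64.5] ang 8.4
px 204 144 xy [698.9  71.3] size [98.  75.8] ang 29.6
px 310 117 xy [ 763.9 -208.2] size [49.9 53.9] ang 88.9
px 266 112 xy [781. -92.] size [57.7 62.1] ang 88.9
px 391 73 xy [ 918.  -459.2] size [202.9 136.4] ang 11.3
px 117 64 xy [918.6 297. ] size [363.  201.3] ang 83.3
yel [204 147  15   7  28] [211.2 150.1] [[0.6805 0.0518 0.012 ]]
yel [ 81 197  15   8  31] [ 87.6 200.3] [[0.5555 0.3677 0.012 ]]
ora [100 171 112  47 282] [154.4 194.3] [[0.5654 0.1941 0.026 ]]
```

View pics/rest0.png

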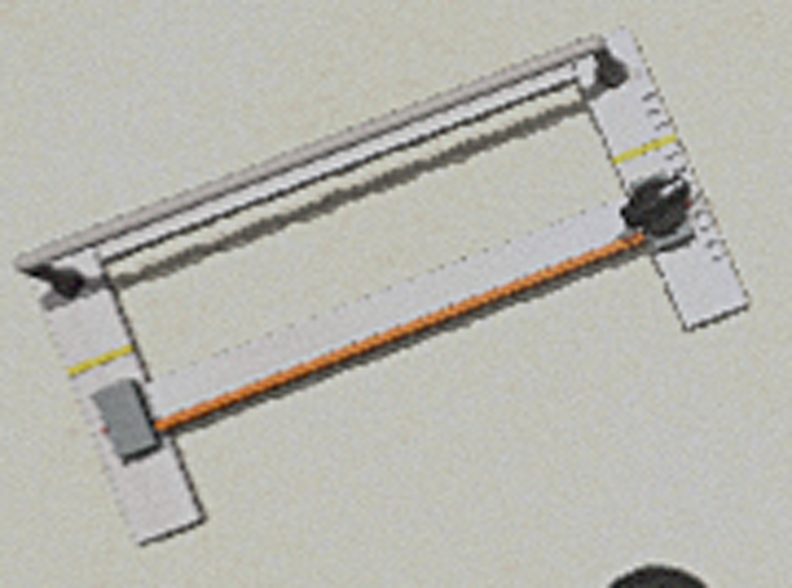

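```bash
cat >> h.py <<'E'
O=np.array([.618,.2098,0]); YR=np.arctan2(.125,.3159)
RR=R.from_euler('z',YR)
def w(p): return RR.apply(p)+O          # rest->world
def r_(p): return RR.inv().apply(np.array(p)-O)
def rot(yaw,tilt=0): # tool down with tool x at yaw, then tilt about tool y
    return R.from_euler('z',yaw)*R.from_euler('x',np.pi)*R.from_euler('y',tilt)
def go(p,q,cur=None):
    o=ctrl.observe(); Rc=R.from_quat(o['ee_rot']); d=np.array(p)-o['position']
    dr=(Rc.inv()*q).as_rotvec(degrees=True)/4
    print('shift(first) u',(Rc.inv().apply(d)/.02).round(2),'turn u',dr.round(2),'shift(after turn) u',(q.inv().apply(d)/.02).round(2))
E
python3 - <<'E'
from h import *
print(np.degrees(YR))
c=dict(np.load('top0.npz'))
f=c['frame'];hsv=cv2.cvtColor(f,cv2.COLOR_BGR2HSV)
p=plane(c,[220.9,163.3],.02); print('pointer',p,r_(p))
m=((hsv[...,2]<60)).astype(np.uint8)
y,x=np.nonzero(m[150:180,200:232]); uv=np.c_[x+200,y+150]; W=plane(c,uv,.058); q=r_(W); 
k=cv2.minAreaRect((W[:,:2]*1000).astype(np.float32)); print('dark',len(uv),k, q.mean(0)); print('rest', q.min(0),q.max(0))
e,v=np.linalg.eigh(np.cov(q[:,:2].T)); print(e**.5,np.degrees(np.arctan2(v[1,1],v[0,1])))
go([.63,.05,.25],rot(YR))
E
```

```text
21.588449930989647
pointer [[0.64337634 0.02606734 0.02      ]] [[-0.04400586 -0.18018083  0.02      ]]
dark 178 ((626.78125, 47.997344970703125), (42.98773193359375, 58.37099838256836), 8.504944801330566) [-0.05171005 -0.16231233  0.058     ]
rest [-0.07455865 -0.1855558   0.058     ] [-0.03213514 -0.12048377  0.058     ]
[0.01004593 0.01234613] 123.5762671506662
shift(first) u [28.47 13.76 -0.95] turn u [ 2.000e-02  1.000e-02 -1.069e+01] shift(after turn) u [11.55 29.44 -0.98]
```

>>> apply_moves(targets=[0, 0, 0, 0, 0, -1, 0, 0, 0, 0, 0, -1, 0, 0, 0, 0, 0, -1, 0, 0, 0, 0, 0, -1, 0, 0, 0, 0, 0, -1, 0, 0, 0, 0, 0, -1, 0, 0, 0, 0, 0, -1, 0, 0, 0, 0, 0, -1, 0, 0, 0, 0, 0, -1, 0, 0, 0, 0, 0, -1, 0, 0, 0, 0, 0, -0.7, 0.4, 1, 0, 0, 0, 0, 0.4, 1, 0, 0, 0, 0, 0.4, 1, 0, 0, 0, 0, 0.4, 1, 0, 0, 0, 0, 0.4, 1, 0, 0, 0, 0, 0.4, 1, 0, 0, 0, 0, 0.4, 1, 0, 0, 0, 0, 0.4, 1, 0, 0, 0, 0, 0.4, 1, 0, 0, 0, 0], hand=0)

```text
time_s: 2.6
position: [0.3329, 0.3708, 0.2313]
ee_rot: [0.982, 0.187, 0.0, -0.0]
contact_force: [0.1, 0.5, 0.2]
finger_gap: 0.0428
finger_force: 0.0
```

>>> apply_moves(targets=[0.4, 1, 0, 0, 0, 0, 0.4, 1, 0, 0, 0, 0, 0.4, 1, 0, 0, 0, 0, 0.4, 1, 0, 0, 0, 0, 0.4, 1, 0, 0, 0, 0, 0.4, 1, 0, 0, 0, 0, 0.4, 1, 0, 0, 0, 0, 0.4, 1, 0, 0, 0, 0, 0.4, 1, 0, 0, 0, 0, 0.4, 1, 0, 0, 0, 0, 0.4, 1, 0, 0, 0, 0, 0.4, 1, 0, 0, 0, 0, 0.4, 1, 0, 0, 0, 0, 0.4, 1, 0, 0, 0, 0, 0.4, 1, 0, 0, 0, 0, 0.4, 1, 0, 0, 0, 0, 0.4, 1, 0, 0, 0, 0, 0.4, 1, 0, 0, 0, 0, 0.4, 1, 0, 0, 0, 0, 0.4, 1, 0, 0, 0, 0])

```text
time_s: 5.1
position: [0.629, 0.0579, 0.2312]
ee_rot: [0.982, 0.187, -0.0, 0.0]
contact_force: [1.0, 0.5, -0.6]
finger_gap: 0.0428
finger_force: 0.0
```

```bash
python3 - <<'E'
from h import *
o=st(); c=cap('wrist'); np.savez('w1.npz',**c); cv2.imwrite('pics/w1.png',np.clip(c['frame']*1.4,0,255).astype(np.uint8))
Rt=R.from_quat(o['ee_rot']); cp=-c['R'].T@c['t']; print('cam in tool',Rt.inv().apply(cp-o['position']),'axis in tool',Rt.inv().apply(c['R'][2]),c['fx'])
E
```

```text
t 5.1 p [0.629  0.0579 0.2312] q [ 0.9823  0.1875 -0.      0.    ] gap 0.0428 F [ 1.   0.5 -0.6] ff 0.0 j [ 0.34  0.42  0.35  0.   -1.5   1.61]
cam in tool [ 0.08100306  0.00041235 -0.14140121] axis in tool [-3.14225297e-01  1.82868824e-04  9.49348423e-01] 340.8844272475088
```

View pics/w1.png

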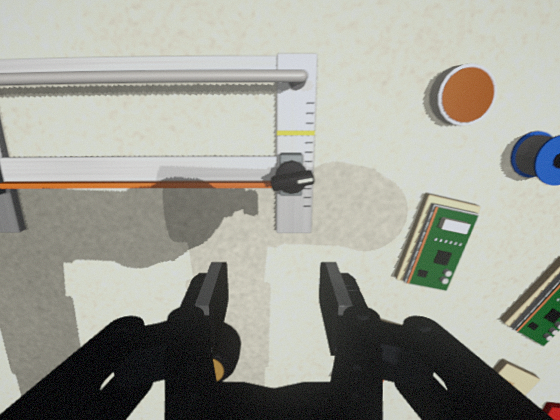

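Wrist view: the knob (black wing) is at (293,178) on the right rail, the yellow line at (296,133) and the orange lip at row 185. The fingers are at the bottom. Next, a close crop for the wing angle.

```bash
python3 - <<'E'
from h import *
c=dict(np.load('w1.npz')); f=c['frame']; hsv=cv2.cvtColor(f,cv2.COLOR_BGR2HSV)
cv2.imwrite('pics/k1.png',np.clip(cv2.resize(f[110:210,240:340],None,fx=5.8,fy=5.8,interpolation=cv2.INTER_CUBIC)*1.8,0,255).astype(np.uint8))
P=pts(c); Z=P[...,2]; m=(Z>.05)&(Z<.066); m[:150]=0;m[205:]=0;m[:,:255]=0;m[:,330:]=0
q=r_(P[m]); print(m.sum(),q.mean(0),np.median(q[:,2])); r=cv2.minAreaRect((q[:,:2]*1000).astype(np.float32)); print(r)
for lo,hi,z,n in [((20,80,60),(35,255,255),.012,'yel'),((0,130,40),(5,255,255),.02,'red')]:
    nn,l,s,ce=cv2.connectedComponentsWithStats(cv2.inRange(hsv,lo,hi)[:240])
    for i in range(1,nn):
        if s[i,4]>2: print(n,s[i],ce[i],r_(plane(c,ce[i],z)))
E
```

```text
557 [-0.04070444 -0.16324408  0.05610205] 0.05639701945454281
((-41.561553955078125, -163.54733276367188), (12.388550758361816, 41.85622024536133), 10.19526481628418)
yel [277 131  38   4 152] [295.5 132.5] [[ 0.00051293 -0.16891718  0.012     ]]
```

View pics/k1.png

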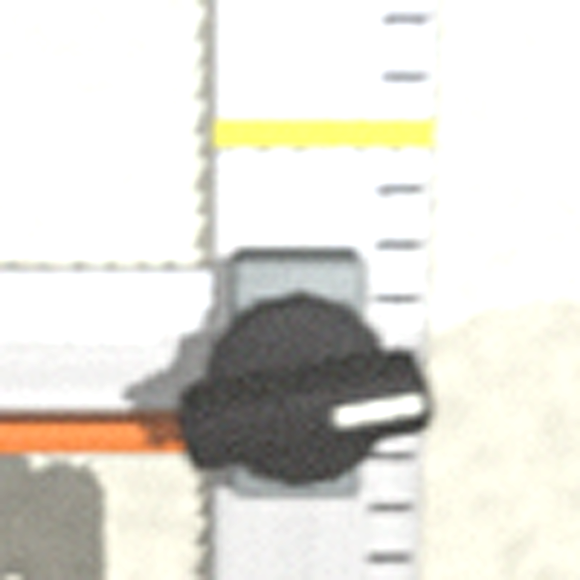

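```bash
python3 - <<'E'
from h import *
p=w([-.0416,-.1635,.0]); print(p); p[2]=.043; go(p,rot(YR-np.radians(79.8)))
E
```

```text
[0.63947593 0.04246323 0.        ]
shift(first) u [0.19 0.8  9.38] turn u [ 0.02 -0.   19.93] shift(after turn) u [ 0.82 -0.04  9.38]
```

>>> apply_moves(targets=[0, 0, 0.25, 0, 0, 1, 0, 0, 0.25, 0, 0, 1, 0, 0, 0.25, 0, 0, 1, 0, 0, 0.25, 0, 0, 1, 0, 0, 0.25, 0, 0, 1, 0, 0, 0.25, 0, 0, 1, 0, 0, 0.25, 0, 0, 1, 0, 0, 0.25, 0, 0, 1, 0, 0, 0.25, 0, 0, 1, 0, 0, 0.25, 0, 0, 1, 0, 0, 0.25, 0, 0, 1, 0, 0, 0.25, 0, 0, 1, 0, 0, 0.25, 0, 0, 1, 0, 0, 0.25, 0, 0, 1, 0, 0, 0.25, 0, 0, 1, 0, 0, 0.25, 0, 0, 1, 0, 0, 0.25, 0, 0, 1, 0, 0, 0.25, 0, 0, 1, 0, 0, 0.25, 0, 0, 1, 0, 0, 0.25, 0, 0, 0.9])

```text
time_s: 7.65
position: [0.6285, 0.0586, 0.131]
ee_rot: [0.874, -0.486, -0.0, 0.0]
contact_force: [0.5, -0.1, -0.1]
finger_gap: 0.0425
finger_force: 0.0
```

>>> apply_moves(targets=[0.4, 0, 0.5, 0, 0, 0, 0.4, 0, 0.6, 0, 0, 0, 0, 0, 0.6, 0, 0, 0, 0, 0, 0.6, 0, 0, 0, 0, 0, 0.6, 0, 0, 0, 0, 0, 0.6, 0, 0, 0, 0, 0, 0.5, 0, 0, 0, 0, 0, 0.3, 0, 0, 0, 0, 0, 0.1, 0, 0, 0, 0, 0, 0, 0, 0, 0])

```text
time_s: 8.9
position: [0.6367, 0.0455, 0.0435]
ee_rot: [0.875, -0.485, 0.0, -0.0]
contact_force: [0.5, 0.0, 0.8]
finger_gap: 0.0428
finger_force: 0.0
```

```bash
python3 - <<'E'
from h import *
o=st(); p=w([-.0416,-.1635,.043]); go(p,rot(YR-np.radians(79.8)))
E
```

```text
t 8.9 p [0.6367 0.0455 0.0435] q [ 8.747e-01 -4.847e-01  2.000e-04 -1.000e-04] gap 0.0428 F [0.5 0.  0.8] ff 0.0 j [ 0.32  0.54  0.04  0.   -1.08  0.24]
shift(first) u [ 0.2  -0.04  0.02] turn u [-0.   -0.    0.06] shift(after turn) u [ 0.2  -0.04  0.02]
```

>>> apply_moves(targets=[0.2, 0, 0, 0, 0, 0, 0, 0, 0, 0, 0, 0, 0, 0, 0, 0, 0, 0, 0, 0, 0, 0, 0, 0, 0, 0, 0, 0, 0, 0, 0, 0, 0, 0, 0, 0], hand=-1, force=50)

```text
time_s: 9.65
position: [0.6394, 0.0419, 0.0439]
ee_rot: [0.875, -0.485, 0.001, -0.0]
contact_force: [3.3, -1.4, 2.8]
finger_gap: 0.0105
finger_force: 53.5
```

>>> apply_moves(targets=[0, 0, 0, 0, 0, -1, 0, 0, 0, 0, 0, -1, 0, 0, 0, 0, 0, -1, 0, 0, 0, 0, 0, -1, 0, 0, 0, 0, 0, -1, 0, 0, 0, 0, 0, -1, 0, 0, 0, 0, 0, -1, 0, 0, 0, 0, 0, -1, 0, 0, 0, 0, 0, -1, 0, 0, 0, 0, 0, -1])

```text
time_s: 10.9
position: [0.6395, 0.0424, 0.0438]
ee_rot: [0.988, -0.155, 0.001, -0.0]
contact_force: [2.0, -1.4, 2.9]
finger_gap: 0.0109
finger_force: 53.5
```

```bash
python3 - <<'E'
from h import *
o=st(); print(np.round(o['torque'],3))
E
```

```text
t 10.9 p [0.6395 0.0424 0.0438] q [ 9.879e-01 -1.551e-01  9.000e-04 -4.000e-04] gap 0.0109 F [ 2.  -1.4  2.9] ff 53.452579379081726 j [ 0.31  0.54  0.05  0.   -1.08  0.95]
[-0.197 -0.801 -0.047]
```

>>> apply_moves(targets=[0, 0, 0, 0, 0, -1, 0, 0, 0, 0, 0, -1, 0, 0, 0, 0, 0, -1, 0, 0, 0, 0, 0, -1, 0, 0, 0, 0, 0, -1, 0, 0, 0, 0, 0, -1])

```text
time_s: 11.65
position: [0.6391, 0.0428, 0.0438]
ee_rot: [0.999, 0.054, 0.001, -0.0]
contact_force: [1.2, 0.0, 3.8]
finger_gap: 0.0108
finger_force: 53.6
```

```bash
python3 - <<'E'
from h import *
o=st(); print(np.round(o['torque'],3), r_(o['position']),np.degrees(R.from_quat(o['ee_rot']).as_euler('zyx')[0]-YR))
E
```

```text
t 11.65 p [0.6391 0.0428 0.0438] q [ 9.986e-01  5.370e-02  6.000e-04 -4.000e-04] gap 0.0108 F [1.2 0.  3.8] ff 53.57757568359375 j [ 0.31  0.54  0.05 -0.   -1.08  1.37]
[ 0.266 -0.443 -0.087] [-0.0418661  -0.16308091  0.04377846] -27.742840193387373
```

>>> apply_moves(targets=[0, 0, 0, 0, 0, -1, 0, 0, 0, 0, 0, -1])

```text
time_s: 11.9
position: [0.639, 0.0429, 0.0438]
ee_rot: [0.992, 0.123, 0.001, -0.001]
contact_force: [1.1, 1.4, 5.0]
finger_gap: 0.0105
finger_force: 53.6
```

```bash
python3 - <<'E'
from h import *
o=st(); print(np.round(o['torque'],3), r_(o['position']),np.degrees(R.from_quat(o['ee_rot']).as_euler('zyx')[0]-YR))
E
```

```text
t 11.9 p [0.639  0.0429 0.0438] q [ 9.924e-01  1.232e-01  6.000e-04 -5.000e-04] gap 0.0105 F [1.1 1.4 5. ] ff 53.597461581230164 j [ 0.31  0.54  0.05 -0.   -1.08  1.51]
[ 0.483 -0.337 -0.056] [-0.04185845 -0.16292066  0.0437853 ] -35.741616701594914
```

>>> apply_moves(targets=[0.25, -0.035, 0, 0, 0, 0, 0.25, -0.035, 0, 0, 0, 0, 0.25, -0.035, 0, 0, 0, 0, 0.25, -0.035, 0, 0, 0, 0, 0.25, -0.035, 0, 0, 0, 0, 0.25, -0.035, 0, 0, 0, 0, 0.25, -0.035, 0, 0, 0, 0, 0.25, -0.035, 0, 0, 0, 0, 0, 0, 0, 0, 0, 0])

```text
time_s: 13.02
position: [0.6763, 0.0577, 0.0438]
ee_rot: [0.993, 0.122, 0.0, -0.0]
contact_force: [0.2, 0.2, 4.6]
finger_gap: 0.0105
finger_force: 54.0
```

```bash
python3 - <<'E'
from h import *
o=st(); print(np.round(o['torque'],3), r_(o['position']))
for n in ['top','wrist','scene']:
    c=cap(n); np.savez(n+'2.npz',**c); f=c['frame']; uv=proj(c,w([0,-.175,.02]))[0]; print(n,uv)
    hsv=cv2.cvtColor(f,cv2.COLOR_BGR2HSV)
    for lo,hi,z,nm in [((20,80,60),(35,255,255),.012,'yel'),((0,130,40),(5,255,255),.02,'red'),((174,130,40),(180,255,255),.02,'red2')]:
        nn,l,s,ce=cv2.connectedComponentsWithStats(cv2.inRange(hsv,lo,hi))
        for i in range(1,nn):
            q=r_(plane(c,ce[i],z))[0]
            if s[i,4]>1 and abs(q[0])<.06 and abs(abs(q[1])-.18)<.03: print(nm,s[i],ce[i].round(1),q.round(4))
    u,v=int(uv[0]),int(uv[1])
    k=25 if n!='wrist' else 60
    a=f[max(0,v-k):v+k,max(0,u-k):u+k]; cv2.imwrite(f'pics/z_{n}.png',cv2.resize(np.clip(a*1.5,0,255).astype(np.uint8),(390,390),interpolation=cv2.INTER_CUBIC))
a=np.hstack([cv2.imread('pics/z_top.png'),cv2.imread('pics/z_scene.png')]); cv2.imwrite('pics/z.png',a)
E
```

```text
t 13.03 p [0.6763 0.0577 0.0438] q [ 9.926e-01  1.217e-01  1.000e-04 -1.000e-04] gap 0.0105 F [0.2 0.2 4.6] ff 53.97114336490631 j [ 0.31  0.61  0.17 -0.   -1.13  1.5 ]
[ 0.143 -0.023  0.002] [-0.00173855 -0.16288789  0.04376607]
top [212.64729138 148.59943262]
yel [215 147   4   2   6] [216.8 147.7] [ 0.0003 -0.1857  0.012 ]
wrist [294.59329375 250.93120205]
yel [294 237  23  10 177] [305.7 242. ] [ 0.0008 -0.1818  0.012 ]
red [298 247   8   5  22] [302.  248.6] [ 0.0008 -0.179   0.02  ]
scene [381.81385148 283.5152673 ]
yel [376 286   7   3  17] [378.8 286.9] [ 0.0003 -0.1801  0.012 ]
```

View pics/z.png

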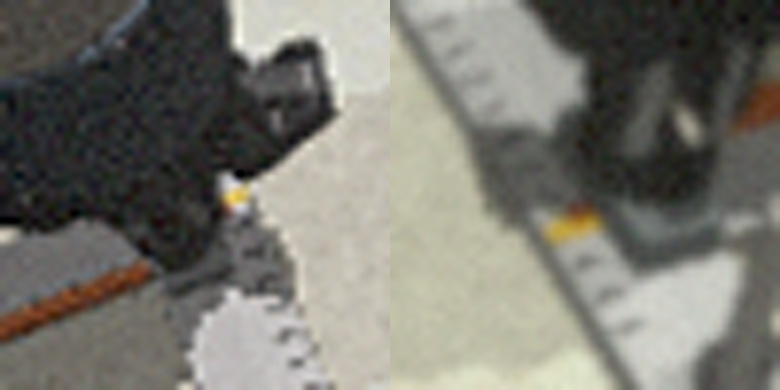

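The crops show the red pointer beside the yellow line in both views (wrist: red at (302,249), yellow at (306,242)). I'll refine this at the pointer's true height, which is 12 mm.

```bash
python3 - <<'E'
from h import *
c=dict(np.load('wrist2.npz')); f=c['frame']; a=f[225:265,280:325]
cv2.imwrite('pics/z2.png',cv2.resize(np.clip(a*1.5,0,255).astype(np.uint8),None,fx=12,fy=12,interpolation=cv2.INTER_CUBIC))
hsv=cv2.cvtColor(f,cv2.COLOR_BGR2HSV); m=cv2.inRange(hsv,(0,130,40),(8,255,255)); m[:240]=0;m[256:]=0;m[:,:290]=0;m[:,315:]=0
y,x=np.nonzero(m); 
for z in (.012,.016,.02): q=r_(plane(c,np.c_[x,y],z)); print(z,q.mean(0),q.min(0),q.max(0))
y,x=np.nonzero(cv2.inRange(hsv,(20,80,60),(35,255,255))[230:250,290:320]); q=r_(plane(c,np.c_[x+290,y+230],.012)); print('yel',q.mean(0),q.min(0),q.max(0))
E
```

```text
0.012 [-0.00289397 -0.17935001  0.012     ] [-0.00446766 -0.18105278  0.012     ] [-0.00166851 -0.17719553  0.012     ]
0.016 [-0.00101472 -0.17922612  0.016     ] [-0.00255207 -0.18088957  0.016     ] [ 0.00018244 -0.17712138  0.016     ]
0.02 [ 0.00086453 -0.17910223  0.02      ] [-0.00063649 -0.18072637  0.02      ] [ 0.0020334  -0.17704724  0.02      ]
yel [ 0.00079239 -0.18175509  0.012     ] [-0.00187942 -0.18767451  0.012     ] [ 0.00313859 -0.17512904  0.012     ]
```

View pics/z2.png

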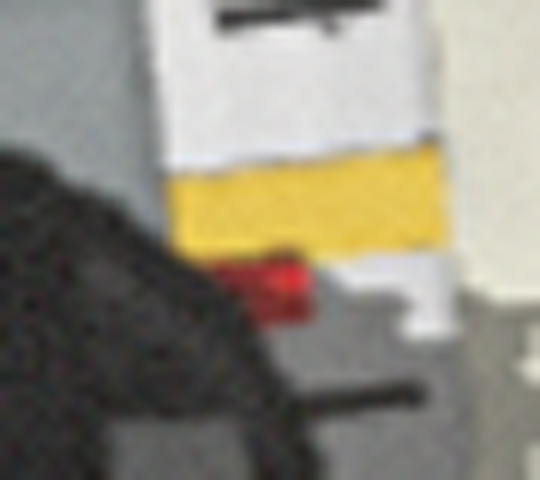

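The crop shows the red pointer touching the front edge of the yellow line, so it looks 1–4 mm short. I'll triangulate it with the other views.

```bash
python3 - <<'E'
from h import *
for n,lo in [('top2',(0,110,40)),('scene2',(0,140,40)),('top0',(0,60,40))]:
    c=dict(np.load(n+'.npz')); f=c['frame']; f2=cv2.resize(f,None,fx=4,fy=4,interpolation=cv2.INTER_CUBIC); hsv=cv2.cvtColor(f2,cv2.COLOR_BGR2HSV)
    x0=-.044 if n=='top0' else 0
    u,v=proj(c,w([x0,-.18,.014]))[0]*4+1.5; m=cv2.inRange(hsv,lo,(11,255,255))|cv2.inRange(hsv,(172,*lo[1:]),(180,255,255)); k=np.zeros_like(m); k[int(v)-24:int(v)+24,int(u)-24:int(u)+24]=1
    nn,l,s,ce=cv2.connectedComponentsWithStats(m*k)
    for i in range(1,nn):
        if s[i,4]>8:
            print(n,s[i],[r_(plane(c,(ce[i]-1.5)/4,z))[0].round(4)[:2] for z in (.012,.016,.02)])
    m=cv2.inRange(hsv,(20,80,60),(35,255,255)); k=np.zeros_like(m); u,v=proj(c,w([0,-.18,.012]))[0]*4; k[int(v)-50:int(v)+50,int(u)-50:int(u)+50]=1
    y,x=np.nonzero(m*k); print('yel',r_(plane(c,(np.c_[x,y]-1.5)/4,.012)).mean(0))
E
```

```text
yel [ 0.00042368 -0.18519394  0.012     ]
yel [ 1.12389069e-04 -1.80155513e-01  1.20000000e-02]
top0 [882 650   7   8  38] [array([-0.0412, -0.1801]), array([-0.0422, -0.1802]), array([-0.0431, -0.1803])]
yel [ 1.10616425e-04 -1.68978916e-01  1.20000000e-02]
```

>>> apply_moves(targets=[0.1, -0.014, 0, 0, 0, 0, 0, 0, 0, 0, 0, 0, 0, 0, 0, 0, 0, 0])

```text
time_s: 13.55
position: [0.6778, 0.0583, 0.0438]
ee_rot: [0.993, 0.122, -0.0, -0.0]
contact_force: [-0.6, -0.7, 5.5]
finger_gap: 0.011
finger_force: 54.0
```

>>> apply_moves(targets=[0, 0, 0, 0, 0, 1, 0, 0, 0, 0, 0, 1, 0, 0, 0, 0, 0, 1, 0, 0, 0, 0, 0, 1, 0, 0, 0, 0, 0, 1, 0, 0, 0, 0, 0, 1, 0, 0, 0, 0, 0, 1, 0, 0, 0, 0, 0, 1, 0, 0, 0, 0, 0, 1, 0, 0, 0, 0, 0, 1, 0, 0, 0, 0, 0, 1, 0, 0, 0, 0, 0, 1, 0, 0, 0, 0, 0, 1, 0, 0, 0, 0, 0, 1, 0, 0, 0, 0, 0, 1, 0, 0, 0, 0, 0, 1, 0, 0, 0, 0, 0, 1, 0, 0, 0, 0, 0, 1])

```text
time_s: 15.8
position: [0.6772, 0.0569, 0.0438]
ee_rot: [0.874, -0.486, -0.0, 0.001]
contact_force: [-3.0, -2.0, 7.2]
finger_gap: 0.01
finger_force: 54.2
```

```bash
python3 - <<'E'
from h import *
o=st(); print(np.round(o['torque'],3), r_(o['position']))
E
```

```text
t 15.8 p [0.6772 0.0569 0.0438] q [ 8.74e-01 -4.86e-01 -3.00e-04  1.20e-03] gap 0.01 F [-3.  -2.   7.2] ff 54.19095575809479 j [ 0.31  0.61  0.18  0.   -1.14  0.24]
[-1.048  0.935  0.072] [-0.00121447 -0.16394134  0.04381325]
```

>>> apply_moves(targets=[0, 0, 0, 0, 0, 0.7, 0, 0, 0, 0, 0, 0.7])

```text
time_s: 16.05
position: [0.6771, 0.0568, 0.0438]
ee_rot: [0.849, -0.528, -0.0, 0.001]
contact_force: [-2.8, -2.8, 7.2]
finger_gap: 0.0106
finger_force: 54.2
```

```bash
python3 - <<'E'
from h import *
o=st(); print(np.round(o['torque'],3), r_(o['position']))
E
```

```text
t 16.05 p [0.6771 0.0568 0.0438] q [ 8.494e-01 -5.278e-01 -4.000e-04  1.300e-03] gap 0.0106 F [-2.8 -2.8  7.2] ff 54.222416281700134 j [ 0.31  0.61  0.18  0.   -1.14  0.14]
[-1.076  1.049  0.03 ] [-0.00134655 -0.16396762  0.04380261]
```

>>> apply_moves(targets=[0, 0, 0, 0, 0, 0, 0, 0, 0, 0, 0, 0, 0, 0, 0, 0, 0, 0, 0, 0, 0, 0, 0, 0, 0, 0, -0.5, 0, 0, 0, 0, 0, -1, 0, 0, 0, 0, 0, -1, 0, 0, 0, 0, 0, -1, 0, 0, 0, 0, 0, -1, 0, 0, 0, 0, 0, -1, 0, 0, 0, 0, 0, -1, 0, 0, 0, 0, 0, -1, 0, 0, 0, 0, 0, -1, 0, 0, 0], hand=0)

```text
time_s: 17.68
position: [0.678, 0.0579, 0.2149]
ee_rot: [0.85, -0.527, 0.0, -0.0]
contact_force: [0.8, -0.5, 0.5]
finger_gap: 0.0429
finger_force: 0.0
```

```bash
python3 - <<'E'
from h import *
o=st(); c=cap('wrist'); np.savez('w3.npz',**c); f=c['frame']; hsv=cv2.cvtColor(f,cv2.COLOR_BGR2HSV)
u,v=proj(c,w([0,-.175,.016]))[0].astype(int); print(u,v)
a=f[max(0,v-50):v+50,max(0,u-50):u+50]; cv2.imwrite('pics/w3.png',cv2.resize(np.clip(a*1.4,0,255).astype(np.uint8),(580,580),interpolation=cv2.INTER_CUBIC))
P=pts(c); Z=P[...,2]; q=r_(P.reshape(-1,3)).reshape(P.shape); m=(Z>.05)&(Z<.066)&(abs(q[...,0])<.035)&(abs(q[...,1]+.165)<.04)
r=cv2.minAreaRect((q[m][:,:2]*1000).astype(np.float32)); print(m.sum(),r)
for lo,hi,z,n in [((20,80,60),(35,255,255),.012,'yel'),((0,130,40),(6,255,255),.016,'red')]:
    nn,l,s,ce=cv2.connectedComponentsWithStats(cv2.inRange(hsv,lo,hi))
    for i in range(1,nn):
        p=r_(plane(c,ce[i],z))[0]
        if s[i,4]>2 and abs(p[0])<.03 and abs(p[1]+.175)<.03: print(n,s[i],p)
E
```

```text
t 17.68 p [0.678  0.0579 0.2149] q [ 8.500e-01 -5.268e-01  4.000e-04 -4.000e-04] gap 0.0429 F [ 0.8 -0.5  0.5] ff 0.0 j [ 0.31  0.53  0.47  0.   -1.52  0.15]
274 169
583 ((-1.746650218963623, -163.52252197265625), (11.791250228881836, 42.30112075805664), 4.639161109924316)
yel [273 156   5  10  40] [ 0.00036714 -0.18416341  0.012     ]
red [276 164   2   2   3] [-0.00146008 -0.18043117  0.016     ]
```

View pics/w3.png

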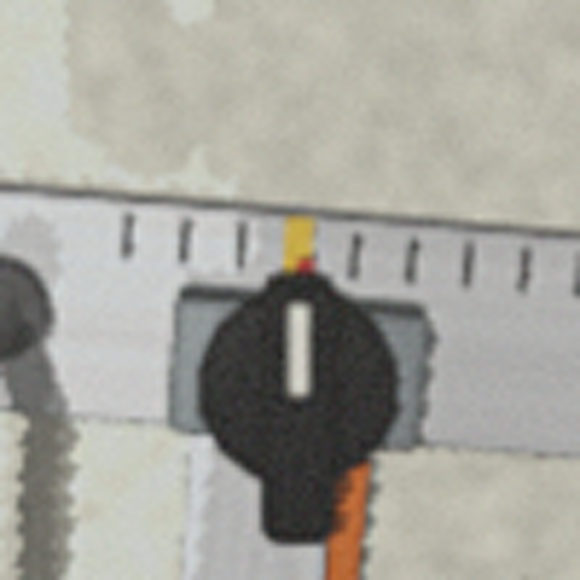

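The pointer now sits on the yellow line, about 1.5 mm short of centre, and the wing is 5.6° tighter than at the start: clamped. On to the boards.

```bash
cat >> h.py <<'E'
def rects(c,lo,hi,z,amin,tag):
    f=cv2.resize(c['frame'],None,fx=3,fy=3,interpolation=cv2.INTER_LINEAR); hsv=cv2.cvtColor(f,cv2.COLOR_BGR2HSV)
    m=cv2.morphologyEx(cv2.inRange(hsv,lo,hi),cv2.MORPH_CLOSE,np.ones((9,9)))
    out=[]
    for k in cv2.findContours(m,cv2.RETR_EXTERNAL,cv2.CHAIN_APPROX_NONE)[0]:
        if cv2.contourArea(k)<amin: continue
        W=plane(c,(cv2.convexHull(k)[:,0]-1)/3,z); r=cv2.minAreaRect((W[:,:2]*1000).astype(np.float32))
        s=r[1]; a=r[2] if s[0]>s[1] else r[2]-90   # long-axis angle
        a=(a+90)%180-90
        out.append((r[0],max(s),min(s),a)); print(tag,np.round(r[0],1),'size',round(max(s),1),round(min(s),1),'long axis deg',round(a,1))
    return out
def tall(c,z0,z1,zp,tag,amin=300):
    P=pts(c); m=((P[...,2]>z0)&(P[...,2]<z1)&(P[...,0]>.2)&(P[...,0]<.8)).astype(np.uint8)*255
    m=cv2.morphologyEx(m,cv2.MORPH_OPEN,np.ones((3,3)))
    for k in cv2.findContours(m,cv2.RETR_EXTERNAL,cv2.CHAIN_APPROX_NONE)[0]:
        if cv2.contourArea(k)<amin: continue
        r=cv2.minAreaRect((plane(c,k[:,0],zp)[:,:2]*1000).astype(np.float32)); s=r[1]; a=r[2] if s[0]>s[1] else r[2]-90; a=(a+90)%180-90
        if max(s)<140: print(tag,np.round(r[0],1),'size',round(max(s),1),round(min(s),1),'long axis deg',round(a,1))
E
python3 - <<'E'
from h import *
c=cap('top'); cv2.imwrite('pics/top3.png',c['frame'])
b=rects(c,(40,60,20),(90,255,255),.022,3000,'green')
tall(c,.006,.05,.012,'tile'); tall(c,.017,.028,.022,'board',200)
E
```

```text
green [ 447.3 -151. ] size 96.0 48.1 long axis deg 5.8
green [ 602.9 -335.3] size 96.1 47.7 long axis deg -8.8
green [ 621.6 -154.1] size 96.7 47.7 long axis deg 9.7
green [ 970.6 -541.4] size 170.7 129.5 long axis deg -78.6
tile [ 296.  -303.7] size 110.3 63.9 long axis deg 84.8
tile [ 441.2 -506.7] size 111.3 63.6 long axis deg -77.7
tile [ 449.2 -151.5] size 109.9 63.9 long axis deg 3.1
tile [ 448.  -358.9] size 110.0 64.9 long axis deg -6.2
tile [ 606.8 -333. ] size 110.6 64.5 long axis deg -10.8
tile [ 623.8 -151.8] size 110.8 64.2 long axis deg 8.8
tile [ 763.9 -208.2] size 53.9 49.9 long axis deg -1.1
tile [775.6 -91.9] size 57.7 51.3 long axis deg 88.9
board [ 448.1 -152.7] size 99.8 53.7 long axis deg 6.2
board [ 603.4 -333.9] size 99.2 54.4 long axis deg -8.7
board [ 621.1 -153. ] size 100.4 53.9 long axis deg 9.7
board [773.8 -92.1] size 57.2 48.2 long axis deg 88.9
```

```bash
cat >> h.py <<'E'
TH=np.radians(52)
def slot(y,d=.0025,up=0):  # TCP target when the board is placed
    q=rot(YR,TH); return w([.0308,y,.0574+up])+q.apply([0,0,d]), q
E
python3 - <<'E'
from h import *
go([.6211,-.153,.15],rot(np.radians(9.7)))
E
```

```text
shift(first) u [8.14 7.31 3.32] turn u [ -0.05  -0.08 -18.32] shift(after turn) u [-4.64  9.91  3.35]
```

>>> apply_moves(targets=[0, 0, 0, 0, 0, -1, 0, 0, 0, 0, 0, -1, 0, 0, 0, 0, 0, -1, 0, 0, 0, 0, 0, -1, 0, 0, 0, 0, 0, -1, 0, 0, 0, 0, 0, -1, 0, 0, 0, 0, 0, -1, 0, 0, 0, 0, 0, -1, 0, 0, 0, 0, 0, -1, 0, 0, 0, 0, 0, -1, 0, 0, 0, 0, 0, -1, 0, 0, 0, 0, 0, -1, 0, 0, 0, 0, 0, -1, 0, 0, 0, 0, 0, -1, 0, 0, 0, 0, 0, -1, 0, 0, 0, 0, 0, -1, 0, 0, 0, 0, 0, -1, 0, 0, 0, 0, 0, -1, 0, 0, 0, 0, 0, -0.3], hand=0.54)

```text
time_s: 20.15
position: [0.6777, 0.058, 0.2127]
ee_rot: [0.996, 0.084, -0.0, -0.0]
contact_force: [-0.2, -0.8, -0.2]
finger_gap: 0.0657
finger_force: 0.0
```

>>> apply_moves(targets=[-0.46, 1, 0.33, 0, 0, 0, -0.46, 1, 0.33, 0, 0, 0, -0.46, 1, 0.33, 0, 0, 0, -0.46, 1, 0.33, 0, 0, 0, -0.46, 1, 0.33, 0, 0, 0, -0.46, 1, 0.33, 0, 0, 0, -0.46, 1, 0.33, 0, 0, 0, -0.46, 1, 0.33, 0, 0, 0, -0.46, 1, 0.33, 0, 0, 0, -0.46, 0.9, 0.33, 0, 0, 0, 0, 0, 0, 0, 0, 0])

```text
time_s: 21.52
position: [0.6195, -0.1543, 0.1465]
ee_rot: [0.997, 0.083, -0.001, -0.0]
contact_force: [0.2, 0.6, 0.2]
finger_gap: 0.0658
finger_force: 0.0
```

```bash
python3 - <<'E'
from h import *
o=st(); go([.6211,-.153,.0095],rot(np.radians(9.7))); c=cap('wrist'); np.savez('w4.npz',**c); cv2.imwrite('pics/w4.png',c['frame'])
P=pts(c); m=(P[...,2]>.018)&(P[...,2]<.028)&(np.hypot(P[...,0]-.6211,P[...,1]+.153)<.07)
y,x=np.nonzero(m); print(m.sum(),cv2.minAreaRect((P[m][:,:2]*1000).astype(np.float32)),y.min(),y.max(),x.min(),x.max())
E
```

```text
t 21.52 p [ 0.6195 -0.1543  0.1465] q [ 9.966e-01  8.280e-02 -7.000e-04 -1.000e-04] gap 0.0658 F [0.2 0.6 0.2] ff 0.0 j [ 0.    0.46  0.2  -0.   -1.31  1.74]
shift(first) u [ 0.1  -0.05  6.85] turn u [-0.    0.02 -0.05] shift(after turn) u [ 0.09 -0.05  6.85]
6966 ((621.8333129882812, -151.4781494140625), (99.20865631103516, 53.984275817871094), 9.474156379699707) 136 252 236 304
```

View pics/w4.png

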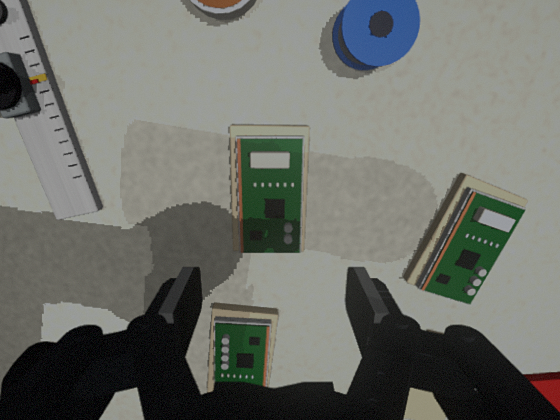

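The wrist view shows the board centred between the open fingers, green area at (275,195). The depth image can give the fingertip height.

```bash
python3 - <<'E'
from h import *
c=dict(np.load('w4.npz')); P=pts(c); Rt=rot(np.radians(9.7)); q=Rt.inv().apply((P-[.6195,-.1543,.1465]).reshape(-1,3)).reshape(P.shape)
m=(q[...,2]<.03)&(q[...,2]>-.06)&(abs(q[...,1])<.06)&(abs(q[...,0])<.02)
z=q[m][:,2]; print(m.sum(),np.percentile(z,[50,90,97,99,100])); t=q[m]; print(t[t[:,2]>np.percentile(z,98)].round(4)[:12])
E
```

```text
12442 [-0.0505342  -0.0193776  -0.01195422 -0.00862538 -0.00395502]
[[ 0.0116 -0.0387 -0.0098]
 [ 0.0118 -0.0381 -0.0102]
 [ 0.0112 -0.038  -0.009 ]
 [ 0.0116 -0.0373 -0.0099]
 [ 0.0117 -0.0369 -0.01  ]
 [ 0.0119 -0.0363 -0.0103]
 [ 0.0112 -0.0363 -0.009 ]
 [ 0.0115 -0.0357 -0.0096]
 [ 0.0116 -0.0352 -0.0098]
 [ 0.0115 -0.0348 -0.0096]
 [ 0.0117 -0.0343 -0.01  ]
 [ 0.0111 -0.0341 -0.0088]]
```

>>> apply_moves(targets=[0.05, -0.1, 1, 0, 0, 0, 0, 0, 1, 0, 0, 0, 0, 0, 1, 0, 0, 0, 0, 0, 1, 0, 0, 0, 0, 0, 1, 0, 0, 0, 0, 0, 0.6, 0, 0, 0, 0, 0, 0, 0, 0, 0])

```text
time_s: 22.45
position: [0.6207, -0.1502, 0.0346]
ee_rot: [0.996, 0.084, -0.001, -0.0]
contact_force: [1.0, -0.7, 0.3]
finger_gap: 0.066
finger_force: 0.0
```

>>> apply_moves(targets=[0.03, 0.1, 0.7, 0, 0, 0, 0, 0, 0.5, 0, 0, 0, 0, 0, 0.18, 0, 0, 0, 0, 0, 0, 0, 0, 0])

```text
time_s: 22.95
position: [0.6218, -0.1524, 0.0074]
ee_rot: [0.996, 0.084, -0.0, 0.0]
contact_force: [0.3, 0.3, -0.6]
finger_gap: 0.0662
finger_force: 0.0
```

>>> apply_moves(targets=[0, 0, 0, 0, 0, 0, 0, 0, 0, 0, 0, 0, 0, 0, 0, 0, 0, 0, 0, 0, 0, 0, 0, 0, 0, 0, 0, 0, 0, 0], hand=-1, force=60)

```text
time_s: 23.58
position: [0.6227, -0.1523, 0.0088]
ee_rot: [0.996, 0.084, 0.001, 0.0]
contact_force: [-0.1, 1.6, 6.5]
finger_gap: 0.0527
finger_force: 66.9
```

```bash
python3 - <<'E'
from h import *
o=st(); p,q=slot(.088,.005,.05); print(p); go([*p[:2],.16],rot(YR))
E
```

```text
t 23.57 p [ 0.6227 -0.1523  0.0088] q [9.965e-01 8.400e-02 1.000e-03 2.000e-04] gap 0.0527 F [-0.1  1.6  6.5] ff 66.87191518016334 j [ 0.    0.57  0.01  0.   -1.    1.74]
[0.6179246  0.30440901 0.10432169]
shift(first) u [  3.6  -22.55  -7.57] turn u [ 0.01 -0.03 -2.99] shift(after turn) u [  8.18 -21.32  -7.56]
```

>>> apply_moves(targets=[0, 0, -0.5, 0, 0, 0, 0, 0, -1, 0, 0, 0, 0, 0, -1, 0, 0, -0.5, 0, 0, -1, 0, 0, -0.5, 0, 0, -1, 0, 0, -0.5, 0, 0, -1, 0, 0, -0.5, 0, 0, -1, 0, 0, -0.5, 0, 0, -1, 0, 0, -0.5])

```text
time_s: 24.58
position: [0.6214, -0.1523, 0.1581]
ee_rot: [0.982, 0.188, -0.001, -0.0]
contact_force: [0.4, 0.1, -0.8]
finger_gap: 0.0525
finger_force: 63.1
```

>>> apply_moves(targets=[0.37, -0.97, 0, 0, 0, 0, 0.37, -0.97, 0, 0, 0, 0, 0.37, -0.97, 0, 0, 0, 0, 0.37, -0.97, 0, 0, 0, 0, 0.37, -0.97, 0, 0, 0, 0, 0.37, -0.97, 0, 0, 0, 0, 0.37, -0.97, 0, 0, 0, 0, 0.37, -0.97, 0, 0, 0, 0, 0.37, -0.97, 0, 0, 0, 0, 0.37, -0.97, 0, 0, 0, 0, 0.37, -0.97, 0, 0, 0, 0, 0.37, -0.97, 0, 0, 0, 0, 0.37, -0.97, 0, 0, 0, 0, 0.37, -0.97, 0, 0, 0, 0, 0.37, -0.97, 0, 0, 0, 0, 0.37, -0.97, 0, 0, 0, 0, 0.37, -0.97, 0, 0, 0, 0, 0.37, -0.97, 0, 0, 0, 0, 0.37, -0.97, 0, 0, 0, 0, 0.37, -0.97, 0, 0, 0, 0])

```text
time_s: 27.08
position: [0.6166, 0.2643, 0.1577]
ee_rot: [0.982, 0.187, 0.0, 0.0]
contact_force: [-0.2, 0.3, -2.5]
finger_gap: 0.0524
finger_force: 63.1
```

>>> apply_moves(targets=[0.37, -0.97, 0, 0, 0, 0, 0.37, -0.97, 0, 0, 0, 0, 0, 0, 0, 0, 1, 0, 0, 0, 0, 0, 1, 0, 0, 0, 0, 0, 1, 0, 0, 0, 0, 0, 1, 0, 0, 0, 0, 0, 1, 0, 0, 0, 0, 0, 1, 0, 0, 0, 0, 0, 1, 0, 0, 0, 0, 0, 1, 0, 0, 0, 0, 0, 1, 0, 0, 0, 0, 0, 1, 0, 0, 0, 0, 0, 1, 0, 0, 0, 0, 0, 1, 0, 0, 0, 0, 0, 1, 0, 0, 0, 0, 0, 0, 0])

```text
time_s: 29.08
position: [0.6599, 0.2959, 0.227]
ee_rot: [0.909, 0.165, 0.378, -0.058]
contact_force: [0.3, 0.3, -2.0]
finger_gap: 0.0518
finger_force: 63.5
```

```bash
python3 - <<'E'
from h import *
o=st(); p,q=slot(.088,.0032,.03); go(p,q); p,q=slot(.088,.0032,0); go(p,q)
c=cap('scene'); np.savez('s5.npz',**c); cv2.imwrite('pics/s5.png',c['frame'][150:360,260:])
E
```

```text
t 29.07 p [0.6599 0.2959 0.227 ] q [ 0.909   0.1651  0.3784 -0.0575] gap 0.0518 F [ 0.3  0.3 -2. ] ff 63.49958896636963 j [ 0.42  0.15 -0.64  1.71 -0.07 -0.18]
shift(first) u [-6.33 -1.26  3.65] turn u [ 0.47  1.75 -0.03] shift(after turn) u [-6.73 -1.17  2.89]
shift(first) u [-7.39 -1.29  4.71] turn u [ 0.47  1.75 -0.03] shift(after turn) u [-7.91 -1.17  3.81]
```

View pics/s5.png

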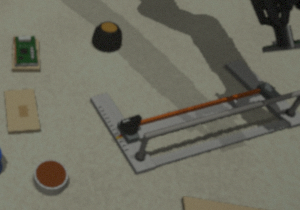

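```bash
python3 - <<'E'
from h import *
D=np.array([[.199,.5125,.2304,.255,.108],[.629,.0579,.2312,.42,.35],[.6367,.0455,.0435,.54,.04],[.6763,.0577,.0438,.61,.17],[.678,.0579,.2149,.53,.47],[.6195,-.1543,.1465,.46,.20],[.6227,-.1523,.0088,.57,.01]])
rho=np.sqrt(D[:,0]**2+D[:,1]**2-.155**2); j2,ph=D[:,3],D[:,3]-D[:,4]
A=[];b=[]
for r,z,a,p in zip(rho,D[:,2],j2,ph):
    A.append([np.sin(a),np.cos(p),1,0]);b.append(r); A.append([np.cos(a),-np.sin(p),0,1]);b.append(z)
s,res,_,_=np.linalg.lstsq(np.array(A),np.array(b),rcond=None); print('L2 L3 c h-Lt',s,'resid',np.abs(np.array(A)@s-b).max())
o=st(); j=o['joint_pos']; M=R.from_quat(o['ee_rot']).as_matrix(); print(M.round(3), np.array(j).round(4))
# orientation guess: forearm x-axis dir, roll j4, pitch j5
F=R.from_euler('z',j[0])*R.from_euler('y',j[1]-j[2])
for s4 in (1,-1):
  for s5 in (1,-1):
    t=F*R.from_euler('x',s4*j[3])*R.from_euler('y',s5*j[4]); print(s4,s5,t.apply([1,0,0]).round(3))
E
```

```text
L2 L3 c h-Lt [ 0.51823444  0.40030334  0.00176545 -0.21200526] resid 0.0037727080180625927
t 29.12 p [0.6591 0.2968 0.2258] q [ 0.909   0.1666  0.3776 -0.0574] gap 0.052 F [-0.4  0.7 -1.8] ff 63.49703550338745 j [ 0.43  0.15 -0.65  1.71 -0.07 -0.18]
[[ 0.659  0.346  0.667]
 [ 0.26  -0.938  0.23 ]
 [ 0.706  0.021 -0.708]] [ 0.4254  0.1528 -0.6459  1.7146 -0.0664 -0.1799]
1 1 [ 0.655  0.225 -0.722]
1 -1 [ 0.613  0.35  -0.708]
-1 1 [ 0.601  0.344 -0.722]
-1 -1 [ 0.667  0.23  -0.708]
```

```bash
cat > k.py <<'E'
from h import *
from scipy.optimize import least_squares
lo=np.array([-2.95,-1.21,-1.09,-2.87,-2.94,-3.05]); hi=np.array([2.95,1.97,1.5,1.71,-.07,3.05])
L2,L3,c0,DW,LT,H=.518,.400,.002,.155,.2,-.012
def fk(j,DS=0.,DWc=None,LTc=None):
    dw=DW if DWc is None else DWc; lt=LT if LTc is None else LTc
    B=R.from_euler('z',j[0]); F=B*R.from_euler('y',j[1]-j[2]); G=F*R.from_euler('x',-j[3])
    T=G*R.from_euler('y',-j[4]); W=B.apply([L2*np.sin(j[1])+L3*np.cos(j[1]-j[2])+c0,-DS,L2*np.cos(j[1])-L3*np.sin(j[1]-j[2])-.212+lt])
    p=W+G.apply([0,-dw,0])+T.apply([lt,0,0])
    # tool frame: z=T x ; at j6: fit offset
    return p,T
def toolrot(j): # T axes -> tool, roll with j6
    _,T=fk(j); return T*R.from_euler('y',np.pi/2)*R.from_euler('z',J6S*j[5]+J60)
J6S,J60=-1,0
E
python3 - <<'E'
from k import *
o=ctrl.observe(); j=o['joint_pos']
f=lambda x: fk(j,.155-x[0],x[0],x[1])[0]-o['position']
s=least_squares(f,[.1,.2]); print(s.x,s.fun)
_,T=fk(j); M=(T*R.from_euler('y',np.pi/2)).inv()*R.from_quat(o['ee_rot']); print(M.as_rotvec(),j[5])
E
```

```text
[0.15492348 0.36032781] [ 9.50637890e-05  1.69277995e-04 -3.51030838e-04]
[-1.20503972e-16 -9.03779792e-17 -1.39091840e+00] -0.17987792265988073
```

```bash
sed -i 's/LT,H=.518,.400,.002,.155,.2,-.012/LT,H=.518,.400,.002,.155,.3603,0/; s/J6S,J60=-1,0/J6S,J60=-1,-np.pi\/2/' k.py; cat >> k.py <<'E'
def ik(p,q,seed):
    def f(j): a,_=fk(j); return np.r_[(a-p)*10,(toolrot(j).inv()*q).as_rotvec()]
    s=least_squares(f,np.clip(seed,lo+.01,hi-.01),bounds=(lo,hi)); return s.x,np.abs(s.fun).max()
def best(p,q):
    b=(None,9)
    for s in ([.3,.5,0,0,-1,1.6],[.6,.3,-.5,.3,-.3,1],[.3,.3,-.5,-.5,-.5,2],[.3,.8,-.5,-2.5,-1,-1],[.6,.3,-.5,1.5,-.3,0],[0.1,.3,-.3,-1.4,-.4,2.5]):
        x=ik(p,q,s)
        if x[1]<b[1]: b=x
        if b[1]<1e-3: break
    return b
E
python3 - <<'E'
from k import *
o=ctrl.observe(); j=o['joint_pos']; print('chk',fk(j)[0]-o['position'],(toolrot(j).inv()*R.from_quat(o['ee_rot'])).magnitude())
for y in (.088,0,-.088):
  for up in (0,.05):
    for t in (52,44,36,30,24,18):
        cen=w([.0308,y,.0574+up]); q=rot(YR,np.radians(t)); x,e=best(cen+q.apply([0,0,.003]),q)
        print(y,up,t,'err %.4f'%e,x.round(2))
for b,a in (((.6218,-.1525),9.7),((.6034,-.3339),-8.7),((.4481,-.1527),6.2)):
    for t in (-28,-34):
        q=rot(np.radians(a),np.radians(t)); x,e=best(np.r_[b,.01],q); print('pick',b,t,'%.4f'%e,x.round(2))
E
```

```text
chk [ 8.98151187e-05  2.64952525e-04 -3.06314984e-04] 1.1902782092182734e-16
0.088 0 52 err 0.0000 [ 0.25  0.35 -0.41 -2.32 -0.14 -2.31]
0.088 0 44 err 0.0817 [ 0.23  0.35 -0.49 -2.81 -0.07 -1.8 ]
0.088 0 36 err 0.0947 [ 0.46  0.34 -0.71  1.71 -0.07 -0.22]
0.088 0 30 err 0.0028 [ 0.52  0.34 -0.71  1.48 -0.07 -0.03]
0.088 0 24 err 0.0000 [ 0.75  0.39 -0.4   0.38 -0.41  0.88]
0.088 0 18 err 0.0000 [ 0.74  0.43 -0.22  0.19 -0.63  1.07]
0.088 0.05 52 err 0.0403 [ 0.27  0.26 -0.41 -2.38 -0.07 -2.27]
0.088 0.05 44 err 0.0927 [ 0.23  0.27 -0.51 -2.87 -0.07 -1.74]
0.088 0.05 36 err 0.0292 [ 0.48  0.26 -0.72  1.65 -0.07 -0.16]
0.088 0.05 30 err 0.0000 [ 0.74  0.29 -0.51  0.59 -0.33  0.68]
0.088 0.05 24 err 0.0000 [ 0.76  0.33 -0.31  0.29 -0.56  0.97]
0.088 0.05 18 err 0.0000 [ 0.74  0.39 -0.15  0.16 -0.75  1.1 ]
0 0 52 err 0.0183 [ 0.28  0.34 -0.31 -1.61 -0.07 -3.05]
0 0 44 err 0.1221 [ 0.49  0.34 -0.37 -0.63 -0.07  2.12]
0 0 36 err 0.0600 [ 0.55  0.34 -0.59  0.49 -0.07  0.94]
0 0 30 err 0.0000 [ 0.54  0.35 -0.62  0.75 -0.12  0.69]
0 0 24 err 0.0000 [ 0.6   0.39 -0.35  0.22 -0.43  1.17]
0 0 1
[... 886 characters left out ...]
-0.07  1.64]
-0.088 0.05 36 err 0.0000 [ 0.44  0.29 -0.46  0.2  -0.2   1.32]
-0.088 0.05 30 err 0.0000 [ 0.45  0.32 -0.31  0.08 -0.42  1.44]
-0.088 0.05 24 err 0.0000 [ 0.44  0.35 -0.19  0.05 -0.61  1.47]
-0.088 0.05 18 err 0.0000 [ 0.44  0.4  -0.07  0.03 -0.79  1.49]
pick (0.6218, -0.1525) -28 0.0000 [ 0.04  0.9   0.52  0.06 -1.67  1.69]
pick (0.6218, -0.1525) -34 0.0000 [ 0.04  0.99  0.64  0.07 -1.81  1.69]
pick (0.6034, -0.3339) -28 0.0000 [-0.25  1.03  0.79  0.05 -1.82  1.67]
pick (0.6034, -0.3339) -34 0.0000 [-0.25  1.14  0.97  0.06 -1.99  1.68]
pick (0.4481, -0.1527) -28 0.0000 [ 0.03  0.6  -0.07  0.04 -1.38  1.63]
pick (0.4481, -0.1527) -34 0.0000 [ 0.04  0.68  0.    0.04 -1.49  1.63]
```

```bash
python3 - <<'E'
from h import *
o=st(); go([.6225,-.1523,.1],rot(np.radians(9.7))); go([.6225,-.1523,.1],rot(YR))
E
```

```text
t 29.12 p [0.6591 0.2968 0.2258] q [ 0.909   0.1666  0.3776 -0.0574] gap 0.052 F [-0.4  0.7 -1.8] ff 63.49703550338745 j [ 0.43  0.15 -0.65  1.71 -0.07 -0.18]
shift(first) u [-11.48  20.29  -1.94] turn u [ -0.74 -11.22   2.63] shift(after turn) u [-5.59 21.83  6.29]
shift(first) u [-11.48  20.29  -1.94] turn u [  0.42 -11.22  -0.19] shift(after turn) u [-9.96 20.21  6.29]
```

>>> apply_moves(targets=[0, 0, 0, -0.06, -0.94, 0.22, 0, 0, 0, -0.06, -0.94, 0.22, 0, 0, 0, -0.06, -0.94, 0.22, 0, 0, 0, -0.06, -0.94, 0.22, 0, 0, 0, -0.06, -0.94, 0.22, 0, 0, 0, -0.06, -0.94, 0.22, 0, 0, 0, -0.06, -0.94, 0.22, 0, 0, 0, -0.06, -0.94, 0.22, 0, 0, 0, -0.06, -0.94, 0.22, 0, 0, 0, -0.06, -0.94, 0.22, 0, 0, 0, -0.06, -0.94, 0.22, 0, 0, 0, -0.06, -0.94, 0.22, 0, 0, 0, 0, 0, 0])

```text
time_s: 30.75
position: [0.6931, 0.2858, 0.2578]
ee_rot: [0.993, 0.08, 0.085, -0.003]
contact_force: [0.1, 0.4, -1.5]
finger_gap: 0.052
finger_force: 63.4
```

```bash
python3 - <<'E'
from h import *
o=st(); go([.6225,-.1523,.03],rot(np.radians(9.7)))
c=cap('top'); tall(c,.006,.05,.012,'tile')
E
```

```text
t 30.75 p [0.6931 0.2858 0.2578] q [ 0.9931  0.0802  0.0851 -0.003 ] gap 0.052 F [ 0.1  0.4 -1.5] ff 63.44292998313904 j [ 0.64  0.55  0.58  0.09 -1.45  1.09]
shift(first) u [-8.84 20.97 10.2 ] turn u [ 0.12 -2.44 -0.12] shift(after turn) u [-7.17 21.   11.39]
tile [ 296.  -303.8] size 110.1 63.9 long axis deg 84.8
tile [ 441.2 -506.7] size 111.3 63.7 long axis deg -77.7
tile [ 449.2 -151.5] size 109.9 63.9 long axis deg 3.1
tile [ 447.8 -359.3] size 110.0 64.6 long axis deg -6.0
tile [ 606.8 -333.1] size 110.7 64.3 long axis deg -11.1
tile [ 623.8 -151.9] size 110.7 64.1 long axis deg 8.7
tile [713.4  94.6] size 97.2 58.4 long axis deg -66.5
tile [ 763.9 -208.2] size 53.9 49.9 long axis deg -1.1
tile [777.  -91.9] size 57.7 54.0 long axis deg 88.9
```

>>> apply_moves(targets=[0, 0, 0, 0.04, -0.8, -0.04, 0, 0, 0, 0.04, -0.8, -0.04, 0, 0, 0, 0.04, -0.84, -0.04, -0.34, 1, 0.2, 0, 0, 0, -0.34, 1, 0.2, 0, 0, 0, -0.34, 1, 0.2, 0, 0, 0, -0.34, 1, 0.2, 0, 0, 0, -0.34, 1, 0.2, 0, 0, 0, -0.34, 1, 0.2, 0, 0, 0, -0.34, 1, 0.2, 0, 0, 0, -0.34, 1, 0.2, 0, 0, 0, -0.34, 1, 0.2, 0, 0, 0, -0.34, 1, 0.2, 0, 0, 0, -0.34, 1, 0.2, 0, 0, 0, -0.34, 1, 0.2, 0, 0, 0, -0.34, 1, 0.5, 0, 0, 0, -0.34, 1, 0.6, 0, 0, 0, -0.34, 1, 0.7, 0, 0, 0, -0.34, 1, 0.7, 0, 0, 0, -0.34, 1, 0.7, 0, 0, 0])

```text
time_s: 33.3
position: [0.6351, -0.0714, 0.1461]
ee_rot: [0.997, 0.084, 0.001, -0.001]
contact_force: [0.3, -0.3, -3.1]
finger_gap: 0.0523
finger_force: 63.5
```

>>> apply_moves(targets=[-0.34, 1, 0.7, 0, 0, 0, -0.34, 1, 0.7, 0, 0, 0, -0.34, 1, 0.7, 0, 0, 0, -0.34, 1, 0.7, 0, 0, 0, 0, 0, 0, 0, 0, 0])

```text
time_s: 33.92
position: [0.6207, -0.1551, 0.0892]
ee_rot: [0.997, 0.083, -0.001, -0.001]
contact_force: [0.4, -0.4, -2.0]
finger_gap: 0.0522
finger_force: 63.5
```

```bash
python3 - <<'E'
from h import *
o=st(); go([.6225,-.1523,.0095],rot(np.radians(9.0)))
E
```

```text
t 33.92 p [ 0.6207 -0.1551  0.0892] q [ 9.966e-01  8.250e-02 -6.000e-04 -1.000e-03] gap 0.0522 F [ 0.4 -0.4 -2. ] ff 63.454484939575195 j [-0.    0.5   0.11 -0.   -1.18  1.74]
shift(first) u [ 0.11 -0.12  3.98] turn u [-0.03  0.02  0.12] shift(after turn) u [ 0.11 -0.13  3.98]
```

>>> apply_moves(targets=[0.11, -0.12, 1, 0, 0, 0.1, 0, 0, 1, 0, 0, 0, 0, 0, 1, 0, 0, 0, 0, 0, 0.7, 0, 0, 0, 0, 0, 0.28, 0, 0, 0, 0, 0, 0, 0, 0, 0])

```text
time_s: 34.67
position: [0.6242, -0.1504, 0.0117]
ee_rot: [0.997, 0.08, 0.001, -0.001]
contact_force: [0.6, 0.7, -0.7]
finger_gap: 0.0521
finger_force: 63.5
```

>>> apply_moves(targets=[0, 0, 0, 0, 0, 0, 0, 0, 0, 0, 0, 0, 0, 0, 0, 0, 0, 0, 0, 0, 0, 0, 0, 0, 0, 0, -1, 0, 0, 0, 0, 0, -1, 0, 0, 0, 0, 0, 0, 0, -1, 0, 0, 0, 0, 0, -1, 0, 0, 0, 0, 0, -1, 0, 0, 0, 0, 0, -1, 0, 0, 0, 0, 0, -1, 0, 0, 0, 0, 0, -1, 0, 0, 0, 0, 0, -1, 0, 0, 0, 0, 0, 0, 0], hand=0.54)

```text
time_s: 36.42
position: [0.624, -0.1501, 0.0494]
ee_rot: [0.967, 0.078, -0.241, 0.018]
contact_force: [-0.1, -0.1, -1.0]
finger_gap: 0.0659
finger_force: 0.0
```

```bash
python3 - <<'E'
from h import *
o=st(); c=cap('wrist'); np.savez('w6.npz',**c); P=pts(c); m=(P[...,2]>.018)&(P[...,2]<.028)&(np.hypot(P[...,0]-.6211,P[...,1]+.153)<.07)
print(m.sum(),cv2.minAreaRect((P[m][:,:2]*1000).astype(np.float32)))
c=cap('top'); tall(c,.017,.028,.022,'board',200)
go([.6225,-.1523,.015],rot(np.radians(9.5),np.radians(-28)))
E
```

```text
t 36.42 p [ 0.624  -0.1501  0.0494] q [ 0.9671  0.0781 -0.2415  0.0184] gap 0.0659 F [-0.1 -0.1 -1. ] ff 0.0 j [ 0.04  0.88  0.58  0.06 -1.75  1.69]
12080 ((624.6044311523438, -150.96124267578125), (101.2601318359375, 54.069908142089844), 9.22140884399414)
board [ 448.5 -152.5] size 99.0 54.1 long axis deg 5.6
board [ 603.4 -334. ] size 100.6 54.2 long axis deg -8.7
board [ 623.  -152.8] size 97.9 54.3 long axis deg 9.0
shift(first) u [0.77 0.08 1.65] turn u [-0.05 -0.04 -0.06] shift(after turn) u [0.77 0.07 1.64]
```

>>> apply_moves(targets=[0.42, 0.02, 0.8, 0, 0, 0, 0.42, 0.02, 0.8, 0, 0, 0, 0, 0, 0, 0, 0, 0])

```text
time_s: 36.9
position: [0.6222, -0.1511, 0.013]
ee_rot: [0.967, 0.078, -0.243, 0.018]
contact_force: [0.2, -0.3, -0.1]
finger_gap: 0.0657
finger_force: 0.0
```

>>> apply_moves(targets=[0, 0, 0, 0, 0, 0, 0, 0, 0, 0, 0, 0, 0, 0, 0, 0, 0, 0, 0, 0, 0, 0, 0, 0, 0, 0, 0, 0, 0, 0], hand=-1, force=80)

```text
time_s: 37.52
position: [0.6243, -0.1513, 0.0159]
ee_rot: [0.968, 0.078, -0.24, 0.019]
contact_force: [2.0, -0.1, 2.2]
finger_gap: 0.0504
finger_force: 83.6
```

```bash
cat >> h.py <<'E'
def slot2(y,dx,dz,up=0,T=24):
    # dx: TCP ahead of board centre along tool-x heading at pick; dz: TCP above underside at pick
    n=np.array([-np.sin(TH),0,np.cos(TH)]); u=np.array([np.cos(TH),0,np.sin(TH)])
    return w(np.array([.0308,y,.0574+up])+dz*n+dx*u), rot(YR,np.radians(T))
E
python3 - <<'E'
from h import *
o=st(); p,q=slot2(.088,0,.003,.05); print(p)
go([*p[:2],.16],rot(YR,np.radians(-28)))
E
```

```text
t 37.52 p [ 0.6243 -0.1513  0.0159] q [ 0.9675  0.078  -0.2397  0.0188] gap 0.0504 F [ 2.  -0.1  2.2] ff 83.6042117181114 j [ 0.04  0.9   0.54  0.06 -1.69  1.69]
[0.61206274 0.30208951 0.10924698]
shift(first) u [ -0.69 -22.48  -7.76] turn u [-1.46 -0.04 -2.73] shift(after turn) u [  3.48 -21.3  -10.01]
```

>>> apply_moves(targets=[-0.23, 0, -0.44, 0, 0, 0, -0.47, 0, -0.88, 0, 0, 0, -0.47, 0, -0.88, 0, 0, 0, -0.47, 0, -0.88, 0, 0, 0, -0.47, 0, -0.88, 0, 0, 0, -0.47, 0, -0.88, 0, 0, 0, -0.47, 0, -0.88, 0, 0, 0, 0, 0, 0, -0.48, 0, -0.91, 0, 0, 0, -0.48, 0, -0.91, 0, 0, 0, -0.48, 0, -0.91, 0, 0, 0, 0, 1, 0, 0, 0, 0, 0, 1, 0, 0, 0, 0, 0, 1, 0, 0, 0, 0, 0, 1, 0, 0, 0, 0, 0, 1, 0, 0, 0, 0, 0, 1, 0, 0, 0, 0, 0, 1, 0, 0, 0, 0, 0, 1, 0, 0, 0, 0, 0, 1, 0, 0, 0, 0, 0, 1, 0])

```text
time_s: 40.02
position: [0.6232, -0.1517, 0.1466]
ee_rot: [0.977, 0.186, 0.105, -0.02]
contact_force: [0.1, 0.3, -1.5]
finger_gap: 0.0508
finger_force: 83.2
```

>>> apply_moves(targets=[0, 0, 0, 0, 1, 0, 0, 0, 0, 0, 1, 0, 0, 0, 0, 0, 1, 0, 0, 0, 0, 0, 0, 0])

```text
time_s: 40.52
position: [0.6224, -0.152, 0.1462]
ee_rot: [0.961, 0.182, 0.205, -0.04]
contact_force: [0.8, 0.1, -1.9]
finger_gap: 0.0505
finger_force: 83.4
```

```bash
python3 - <<'E'
from h import *
o=st(); p,q=slot2(.088,0,.0035,.05); go(p,q)
E
```

```text
t 40.52 p [ 0.6224 -0.152   0.1462] q [ 0.9608  0.1822  0.2052 -0.0398] gap 0.0505 F [ 0.8  0.1 -1.9] ff 83.369439337539 j [-0.12  0.28 -0.07 -0.26 -0.87  2.19]
shift(first) u [  6.37 -21.31   4.9 ] turn u [-0.01 -0.03 -0.03] shift(after turn) u [  6.43 -21.3    4.87]
```

>>> apply_moves(targets=[0.3, -1, 0.23, 0, 0, 0, 0.3, -1, 0.23, 0, 0, 0, 0.3, -1, 0.23, 0, 0, 0, 0.3, -1, 0.23, 0, 0, 0, 0.3, -1, 0.23, 0, 0, 0, 0.3, -1, 0.23, 0, 0, 0, 0.3, -1, 0.23, 0, 0, 0, 0.3, -1, 0.23, 0, 0, 0, 0.3, -1, 0.23, 0, 0, 0, 0.3, -1, 0.23, 0, 0, 0, 0.3, -1, 0.23, 0, 0, 0, 0.3, -1, 0.23, 0, 0, 0, 0.3, -1, 0.23, 0, 0, 0, 0.3, -1, 0.23, 0, 0, 0, 0.3, -1, 0.23, 0, 0, 0, 0.3, -1, 0.23, 0, 0, 0, 0.3, -1, 0.23, 0, 0, 0, 0.3, -1, 0.23, 0, 0, 0, 0.3, -1, 0.23, 0, 0, 0, 0.3, -1, 0.23, 0, 0, 0])

```text
time_s: 43.02
position: [0.6138, 0.2758, 0.1116]
ee_rot: [0.961, 0.183, 0.205, -0.039]
contact_force: [-0.2, 0.7, -2.1]
finger_gap: 0.0508
finger_force: 83.4
```

>>> apply_moves(targets=[0.3, -1, 0.23, 0, 0, 0, 0.1, -0.3, 0.04, 0, 0, 0, 0, 0, 0, 0, 0, 0])

```text
time_s: 43.4
position: [0.6129, 0.3026, 0.1095]
ee_rot: [0.961, 0.183, 0.205, -0.04]
contact_force: [-0.1, 0.6, -2.2]
finger_gap: 0.0508
finger_force: 83.4
```

```bash
python3 - <<'E'
from h import *
o=st(); p,q=slot2(.088,0,.0035,0); go(p,q)
c=cap('scene'); np.savez('s7.npz',**c); f=c['frame'][180:340,340:]; f=cv2.resize(f,None,fx=3,fy=3,interpolation=cv2.INTER_CUBIC); cv2.imwrite('pics/s7.png',np.clip(f*1.5,0,255).astype(np.uint8))
E
```

```text
t 43.4 p [0.6129 0.3026 0.1095] q [ 0.9607  0.1828  0.2052 -0.0396] gap 0.0508 F [-0.1  0.6 -2.2] ff 83.40668042151265 j [ 0.76  0.32 -0.31  0.29 -0.56  0.97]
shift(first) u [-1.08  0.01  2.25] turn u [-0.01 -0.03 -0.01] shift(after turn) u [-1.08  0.01  2.25]
```

View pics/s7.png

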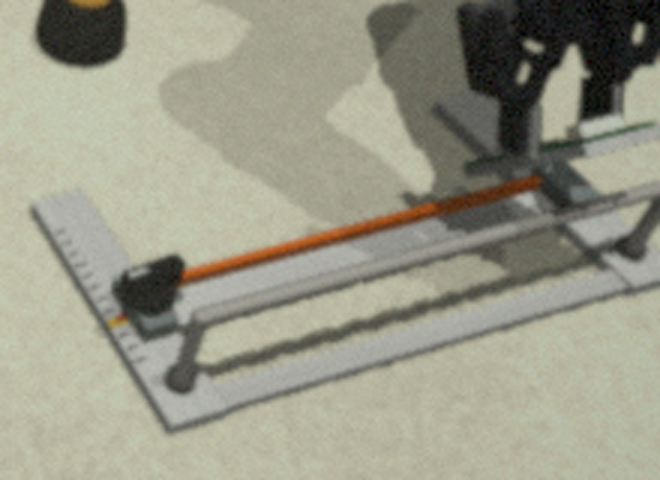

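>>> apply_moves(targets=[-0.24, 0, 0.5, 0, 0, 0, -0.24, 0, 0.5, 0, 0, 0, -0.24, 0, 0.5, 0, 0, 0, -0.12, 0, 0.25, 0, 0, 0, -0.12, 0, 0.25, 0, 0, 0, -0.12, 0, 0.25, 0, 0, 0, 0, 0, 0, 0, 0, 0])

```text
time_s: 44.32
position: [0.6115, 0.3018, 0.059]
ee_rot: [0.961, 0.183, 0.205, -0.04]
contact_force: [-0.5, 0.4, -0.8]
finger_gap: 0.0505
finger_force: 83.3
```

```bash
python3 - <<'E'
from h import *
o=st(); p,q=slot2(.088,0,.0035,0); go(p,q)
c=cap('scene'); np.savez('s8.npz',**c); print(proj(c,[w([.052,.088+s,.076]) for s in (-.027,.027)]))
f=c['frame'][180:340,340:]; f=cv2.resize(f,None,fx=3,fy=3,interpolation=cv2.INTER_CUBIC); cv2.imwrite('pics/s8.png',np.clip(f*1.5,0,255).astype(np.uint8))
E
```

```text
t 44.33 p [0.6115 0.3018 0.059 ] q [ 0.9608  0.1826  0.205  -0.0397] gap 0.0505 F [-0.5  0.4 -0.8] ff 83.34403611055677 j [ 0.75  0.38 -0.41  0.38 -0.42  0.88]
shift(first) u [ 0.02 -0.   -0.02] turn u [-0.01 -0.03 -0.02] shift(after turn) u [ 0.02 -0.   -0.02]
[[514.77723494 254.93723678]
 [538.6605746  248.35378615]]
```

View pics/s8.png

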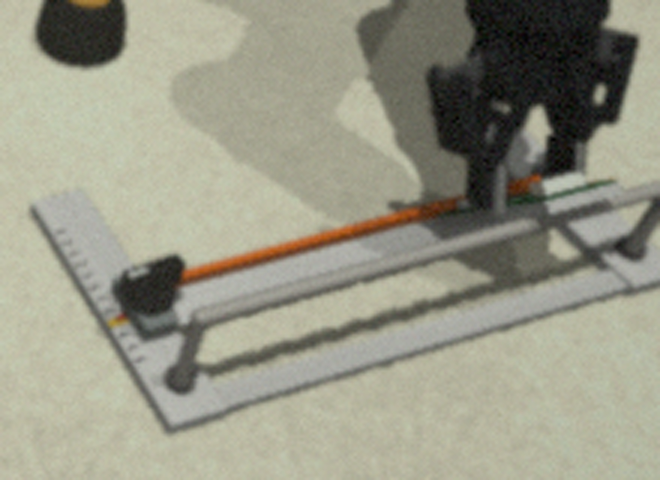

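```bash
python3 - <<'E'
from h import *
c=dict(np.load('s8.npz'))
P=[w([a,b,z]) for a,z in ((0,.018),(.0616,.0968)) for b in (.061,.115)]
print((proj(c,P)-[340,180])*3)
c=cap('top'); np.savez('t8.npz',**c); print(proj(c,P))
E
```

```text
[[435.30248671 226.9094109 ]
 [501.43859345 208.88197363]
 [549.46350337 213.14881801]
 [622.82065618 193.03110192]]
[[126.92872351 183.63114128]
 [107.02390138 191.70392168]
 [107.91729922 154.89746771]
 [ 86.76163282 163.38040897]]
```

The observed slab matches the projected corners (foot right (435,227), top left (623,193)); the camera just sees it nearly edge-on. Releasing.

>>> apply_moves(targets=[0, 0, 0, 0, 0, 0, 0, 0, 0, 0, 0, 0, 0, 0, 0, 0, 0, 0, 0, 0, 0, 0, 0, 0, 0, 0, -0.5, 0, 0, 0, 0, 0, -1, 0, 0, 0, 0, 0, -1, 0, 0, 0, 0, 0, -1, 0, 0, 0, 0, 0, -1, 0, 0, 0, 0, 0, -1, 0, 0, 0], hand=0.5)

```text
time_s: 45.68
position: [0.5694, 0.2851, 0.161]
ee_rot: [0.961, 0.183, 0.205, -0.04]
contact_force: [-0.5, -0.5, 0.3]
finger_gap: 0.0641
finger_force: 0.0
```

```bash
cat >> h.py <<'E'
def boards(c): # leaning boards: depth points in the rest frame between foot and top
    P=pts(c); hsv=cv2.cvtColor(c['frame'],cv2.COLOR_BGR2HSV); q=r_(P.reshape(-1,3)).reshape(P.shape)
    m=((hsv[...,0]>40)&(hsv[...,0]<90)&(hsv[...,1]>60)&(np.abs(q[...,1])<.15)&(np.abs(q[...,0]-.02)<.07)&(q[...,2]>.015)).astype(np.uint8)
    n,l,s,ce=cv2.connectedComponentsWithStats(m)
    for i in range(1,n):
        if s[i,4]<60: continue
        a=q[l==i]; a=a[~np.isnan(a).any(1)]; med=np.median(a,0); a=a[np.linalg.norm(a-med,axis=1)<.07]
        e,v=np.linalg.eigh(np.cov((a-a.mean(0)).T)); nn=v[:,0]*np.sign(v[2,0])
        print('lean n',s[i,4],'mid',((np.percentile(a,1,0)+np.percentile(a,99,0))/2).round(4),'lo',np.percentile(a,1,0).round(3),'hi',np.percentile(a,99,0).round(3),'normal',nn.round(3),'deg',np.degrees(np.arccos(nn[2])).round(1))
E
python3 - <<'E'
from h import *
o=st(); c=cap('top'); boards(c); tall(c,.006,.05,.012,'tile'); tall(c,.017,.028,.022,'board',200)
cv2.imwrite('pics/t9.png',np.clip(cv2.resize(c['frame'][115:255,65:245],None,fx=4,fy=4,interpolation=cv2.INTER_CUBIC)*1.5,0,255).astype(np.uint8))
E
```

```text
t 45.67 p [0.5694 0.2851 0.161 ] q [ 0.9607  0.1826  0.2054 -0.0401] gap 0.0641 F [-0.5 -0.5  0.3] ff 0.0 j [ 0.8   0.19 -0.34  0.27 -0.67  0.97]
lean n 250 mid [0.0354 0.0845 0.0811] lo [0.02  0.061 0.059] hi [0.051 0.108 0.103] normal [-0.806  0.011  0.592] deg 53.7
tile [ 296.2 -303.7] size 110.3 64.0 long axis deg 84.5
tile [ 441.3 -506.9] size 110.9 63.7 long axis deg -77.7
tile [ 449.2 -151.4] size 109.9 63.8 long axis deg 3.2
tile [ 448.  -359.1] size 110.0 64.6 long axis deg -6.3
tile [ 609.1 -130.1] size 110.6 64.2 long axis deg 8.3
tile [ 606.9 -333.1] size 110.3 64.5 long axis deg -10.9
tile [ 763.9 -208.2] size 53.9 49.9 long axis deg -1.1
tile [777.  -91.9] size 57.7 54.0 long axis deg 88.9
board [ 448.4 -152.7] size 100.3 53.9 long axis deg 5.9
board [ 603.6 -333.9] size 100.2 54.4 long axis deg -8.7
board [773.8 -92.1] size 57.2 48.2 long axis deg 88.9
```

```bash
python3 - <<'E'
from h import *
go([.4483,-.1526,.05],rot(YR,np.radians(-28))); go([.4483,-.1526,.05],rot(np.radians(5.9),np.radians(-28)))
q1=rot(YR,np.radians(-28)); print((q1.inv()*rot(np.radians(5.9),np.radians(-28))).as_rotvec(degrees=True)/4)
E
```

```text
shift(first) u [-14.83  18.16  -0.52] turn u [ -0.05 -13.1   -0.  ] shift(after turn) u [-9.43 18.14 11.48]
shift(first) u [-14.83  18.16  -0.52] turn u [  0.08 -13.01   4.06] shift(after turn) u [-4.65 21.17  8.94]
[ 1.84132028e+00 -2.36795837e-16  3.46301978e+00]
```

>>> apply_moves(targets=[0, 0, 0, 0, -1, 0, 0, 0, 0, 0, -1, 0, 0, 0, 0, 0, -1, 0, 0, 0, 0, 0, -1, 0, 0, 0, 0, 0, -1, 0, 0, 0, 0, 0, -1, 0, 0, 0, 0, 0, -1, 0, 0, 0, 0, 0, -1, 0, 0, 0, 0, 0, -1, 0, 0, 0, 0, 0, -1, 0, 0, 0, 0, 0, -1, 0, 0, 0, 0, 0, -1, 0, 0, 0, 0, 0, -1, 0, 0, 0, 0, 0.46, 0, 0.87, 0, 0, 0, 0.46, 0, 0.87, 0, 0, 0, 0.46, 0, 0.87, 0, 0, 0, 0.46, 0, 0.87], hand=0.54)

```text
time_s: 47.85
position: [0.5698, 0.2854, 0.1596]
ee_rot: [0.969, 0.048, -0.241, 0.011]
contact_force: [0.1, 0.5, -0.3]
finger_gap: 0.0657
finger_force: 0.0
```

>>> apply_moves(targets=[-0.24, 1, 0.3, 0, 0, 0, -0.24, 1, 0.3, 0, 0, 0, -0.24, 1, 0.3, 0, 0, 0, -0.24, 1, 0.3, 0, 0, 0, -0.24, 1, 0.3, 0, 0, 0, -0.24, 1, 0.3, 0, 0, 0, -0.24, 1, 0.3, 0, 0, 0, -0.24, 1, 0.3, 0, 0, 0, -0.24, 1, 0.3, 0, 0, 0, -0.24, 1, 0.3, 0, 0, 0, -0.24, 1, 0.3, 0, 0, 0, -0.24, 1, 0.3, 0, 0, 0, -0.24, 1, 0.3, 0, 0, 0, -0.24, 1, 0.3, 0, 0, 0, -0.24, 1, 0.3, 0, 0, 0, -0.24, 1, 0.3, 0, 0, 0, -0.24, 1, 0.3, 0, 0, 0, -0.24, 1, 0.3, 0, 0, 0, -0.24, 1, 0.3, 0, 0, 0, -0.24, 1, 0.3, 0, 0, 0])

```text
time_s: 50.35
position: [0.4696, -0.1282, 0.0977]
ee_rot: [0.969, 0.049, -0.241, 0.011]
contact_force: [0.7, 0.2, -0.1]
finger_gap: 0.0661
finger_force: 0.0
```

>>> apply_moves(targets=[0.15, 1, 0.8, 0, 0, 0, 0, 0.1, 0.8, 0, 0, 0, 0, 0, 0, 0, 0, 0])

```text
time_s: 50.72
position: [0.4586, -0.1507, 0.0674]
ee_rot: [0.969, 0.049, -0.242, 0.011]
contact_force: [0.5, 0.1, 0.4]
finger_gap: 0.0656
finger_force: 0.0
```

```bash
cat >> h.py <<'E'
def wboard(p,z0=.018,z1=.028):
    c=cap('wrist'); P=pts(c); m=(P[...,2]>z0)&(P[...,2]<z1)&(np.hypot(P[...,0]-p[0],P[...,1]-p[1])<.07)
    print('wboard',m.sum(),cv2.minAreaRect((P[m][:,:2]*1000).astype(np.float32)))
E
python3 - <<'E'
from h import *
o=st(); wboard((.4483,-.1526)); go([.4483,-.1526,.0158],rot(np.radians(5.9),np.radians(-28)))
E
```

```text
t 50.73 p [ 0.4586 -0.1507  0.0674] q [ 0.969   0.0488 -0.2421  0.0112] gap 0.0656 F [0.5 0.1 0.4] ff 0.0 j [ 0.03  0.56  0.02  0.03 -1.52  1.63]
wboard 10621 ((448.3205261230469, -150.77186584472656), (101.03241729736328, 54.02831268310547), 5.833497047424316)
shift(first) u [0.72 0.05 2.58] turn u [-0.03 -0.01 -0.02] shift(after turn) u [0.72 0.05 2.58]
```

>>> apply_moves(targets=[0.24, 0, 0.86, 0, 0, 0, 0.24, 0, 0.86, 0, 0, 0, 0.24, 0, 0.86, 0, 0, 0, 0, 0, 0, 0, 0, 0])

```text
time_s: 51.28
position: [0.4482, -0.1509, 0.0157]
ee_rot: [0.969, 0.049, -0.241, 0.011]
contact_force: [0.1, -0.7, 0.7]
finger_gap: 0.0659
finger_force: 0.0
```

>>> apply_moves(targets=[0, 0, 0, 0, 0, 0, 0, 0, 0, 0, 0, 0, 0, 0, 0, 0, 0, 0, 0, 0, 0, 0, 0, 0, 0, 0, 0, 0, 0, 0], hand=-1, force=80)

```text
time_s: 51.9
position: [0.45, -0.1512, 0.0175]
ee_rot: [0.97, 0.05, -0.239, 0.012]
contact_force: [1.4, 1.8, 6.6]
finger_gap: 0.0495
finger_force: 81.7
```

```bash
python3 - <<'E'
from h import *
o=st(); q0=R.from_quat(o['ee_rot']); q1=rot(YR,np.radians(-28)); print('yaw u',(q0.inv()*q1).as_rotvec(degrees=True)/4)
p,q=slot2(0,0,.0035,.05); d=p-o['position']-[0,0,.14]; print('after lift .14 & turn: shift u',q.inv().apply(d)/.02)
E
```

```text
t 51.9 p [ 0.45   -0.1512  0.0175] q [ 0.9696  0.0496 -0.2392  0.012 ] gap 0.0495 F [1.4 1.8 6.6] ff 81.70946546830237 j [ 0.03  0.6  -0.06  0.03 -1.4   1.63]
yaw u [-1.84544315 -0.07237186 -3.47635711]
after lift .14 & turn: shift u [ 13.50676997 -13.69171618   8.63818538]
```

>>> apply_moves(targets=[-0.23, 0, -0.44, 0, 0, 0, -0.47, 0, -0.88, 0, 0, 0, -0.47, 0, -0.88, 0, 0, 0, -0.47, 0, -0.88, 0, 0, 0, -0.47, 0, -0.88, 0, 0, 0, -0.47, 0, -0.88, 0, 0, 0, -0.47, 0, -0.88, 0, 0, 0, -0.23, 0, -0.44, -0.46, 0, -0.87, 0, 0, 0, -0.46, 0, -0.87, 0, 0, 0, -0.46, 0, -0.87, 0, 0, 0, -0.46, 0, -0.87, 0, 0, 0, 0, 1, 0, 0, 0, 0, 0, 1, 0, 0, 0, 0, 0, 1, 0, 0, 0, 0, 0, 1, 0, 0, 0, 0, 0, 1, 0, 0, 0, 0, 0, 1, 0, 0, 0, 0, 0, 1, 0, 0, 0, 0, 0, 1, 0, 0, 0, 0, 0, 1, 0])

```text
time_s: 54.4
position: [0.4478, -0.1512, 0.1561]
ee_rot: [0.98, 0.186, 0.071, -0.014]
contact_force: [-0.2, -0.3, -2.0]
finger_gap: 0.0499
finger_force: 83.0
```

>>> apply_moves(targets=[0, 0, 0, 0, 1, 0, 0, 0, 0, 0, 1, 0, 0, 0, 0, 0, 1, 0, 0, 0, 0, 0, 1, 0, 0, 0, 0, 0, 0, 0])

```text
time_s: 55.02
position: [0.447, -0.1516, 0.1557]
ee_rot: [0.961, 0.182, 0.205, -0.04]
contact_force: [0.2, -0.5, -1.7]
finger_gap: 0.0498
finger_force: 83.3
```

```bash
python3 - <<'E'
from h import *
o=st(); p,q=slot2(0,.0015,.005,.05); go(p,q)
E
```

```text
t 55.02 p [ 0.447  -0.1516  0.1557] q [ 0.9609  0.1818  0.2051 -0.0399] gap 0.0498 F [ 0.2 -0.5 -1.7] ff 83.28243752941489 j [-0.18 -0.04 -0.4  -0.29 -0.87  2.27]
shift(first) u [ 13.65 -13.69   8.56] turn u [-0.01 -0.03 -0.04] shift(after turn) u [ 13.71 -13.66   8.52]
```

>>> apply_moves(targets=[0.98, -0.98, 0.61, 0, 0, 0, 0.98, -0.98, 0.61, 0, 0, 0, 0.98, -0.98, 0.61, 0, 0, 0, 0.98, -0.98, 0.61, 0, 0, 0, 0.98, -0.98, 0.61, 0, 0, 0, 0.98, -0.98, 0.61, 0, 0, 0, 0.98, -0.98, 0.61, 0, 0, 0, 0.98, -0.98, 0.61, 0, 0, 0, 0.98, -0.98, 0.61, 0, 0, 0, 0.98, -0.98, 0.61, 0, 0, 0, 0.98, -0.98, 0.61, 0, 0, 0, 0.98, -0.98, 0.61, 0, 0, 0, 0.98, -0.98, 0.61, 0, 0, 0, 0.98, -0.98, 0.61, 0, 0, 0, 0, 0, 0, 0, 0, 0])

```text
time_s: 56.9
position: [0.6459, 0.2238, 0.1116]
ee_rot: [0.961, 0.184, 0.205, -0.039]
contact_force: [0.0, -0.7, -2.5]
finger_gap: 0.0496
finger_force: 83.3
```

```bash
python3 - <<'E'
from h import *
o=st(); p,q=slot2(0,.0015,.005,0); go(p,q)
c=cap('scene'); f=c['frame'];P=[w([a,b,z+.05]) for a,z in ((0,.018),(.0616,.0968)) for b in (-.027,.027)]; uv=proj(c,P); print((uv-[340,180])*3)
f=cv2.resize(f[180:340,340:],None,fx=3,fy=3,interpolation=cv2.INTER_CUBIC); f=np.clip(f*1.5,0,255).astype(np.uint8)
for a in ((uv-[340,180])*3).astype(int): cv2.circle(f,tuple(map(int,a)),3,(0,0,255),-1)
cv2.imwrite('pics/s10.png',f)
E
```

```text
t 56.9 p [0.6459 0.2238 0.1116] q [ 0.9607  0.1836  0.2047 -0.0394] gap 0.0496 F [ 0.  -0.7 -2.5] ff 83.29249173402786 j [ 0.61  0.32 -0.26  0.17 -0.58  1.22]
shift(first) u [-1.17  0.14  2.21] turn u [-0.01 -0.02  0.01] shift(after turn) u [-1.16  0.14  2.22]
[[345.4925387  206.37617928]
 [417.05213836 187.4349917 ]
 [455.18419546 188.60082589]
 [535.22124075 167.35785724]]
```

View pics/s10.png

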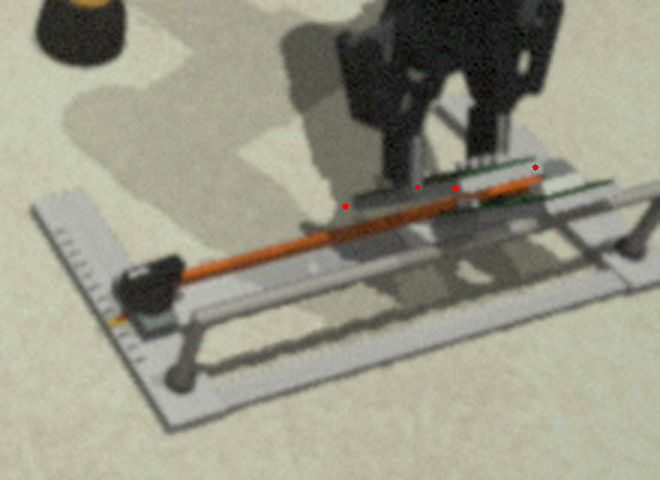

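The held board's green edge, (350,205) to (535,160), lies along the projected corners, so I'll lower and release it.

>>> apply_moves(targets=[-0.26, 0.03, 0.5, 0, 0, 0, -0.26, 0.03, 0.5, 0, 0, 0, -0.26, 0.03, 0.5, 0, 0, 0, -0.13, 0.02, 0.24, 0, 0, 0, -0.13, 0.02, 0.24, 0, 0, 0, -0.13, 0.01, 0.23, 0, 0, 0, 0, 0, 0, 0, 0, 0])

```text
time_s: 57.82
position: [0.6432, 0.2178, 0.0619]
ee_rot: [0.961, 0.183, 0.205, -0.04]
contact_force: [0.0, -0.1, -1.2]
finger_gap: 0.0497
finger_force: 83.3
```

>>> apply_moves(targets=[0, 0, 0, 0, 0, 0, 0, 0, 0, 0, 0, 0, 0, 0, 0, 0, 0, 0, 0, 0, 0, 0, 0, 0, 0, 0, -0.5, 0, 0, 0, 0, 0, -1, 0, 0, 0, 0, 0, -1, 0, 0, 0, 0, 0, -1, 0, 0, 0, 0, 0, -1, 0, 0, 0, 0, 0, -1, 0, 0, 0], hand=0.5)

```text
time_s: 59.08
position: [0.6011, 0.2011, 0.164]
ee_rot: [0.961, 0.183, 0.206, -0.04]
contact_force: [-0.1, -0.5, -0.4]
finger_gap: 0.0639
finger_force: 0.0
```

```bash
python3 - <<'E'
from h import *
o=st(); c=cap('top'); boards(c); tall(c,.006,.05,.012,'tile'); tall(c,.017,.028,.022,'board',200)
t=rot(np.radians(-8.7),np.radians(-28)); go([.6036,-.333,.07],t); q1=rot(YR,np.radians(-28)); print((q1.inv()*t).as_rotvec(degrees=True)/4)
E
```

```text
t 59.08 p [0.6011 0.2011 0.164 ] q [ 0.9606  0.1825  0.2055 -0.04  ] gap 0.0639 F [-0.1 -0.5 -0.4] ff 0.0 j [ 0.62  0.18 -0.3   0.16 -0.68  1.22]
lean n 244 mid [ 0.0365 -0.0016  0.0824] lo [ 0.022 -0.025  0.063] hi [0.051 0.021 0.102] normal [-0.793  0.01   0.609] deg 52.5
lean n 165 mid [0.038  0.0849 0.0843] lo [0.024 0.061 0.064] hi [0.052 0.109 0.104] normal [-0.799  0.01   0.601] deg 53.0
tile [ 296.  -303.6] size 110.6 63.9 long axis deg 84.8
tile [ 441.2 -506.7] size 111.4 63.7 long axis deg -77.7
tile [ 449.2 -151.5] size 109.9 63.9 long axis deg 3.1
tile [ 447.7 -359.4] size 110.2 64.4 long axis deg -6.0
tile [ 609.1 -129.9] size 110.8 63.9 long axis deg 8.8
tile [ 606.7 -333.1] size 110.7 64.4 long axis deg -10.9
tile [ 763.9 -208.2] size 53.9 49.9 long axis deg -1.1
tile [776.9 -91.9] size 57.7 54.0 long axis deg 89.2
board [ 603.3 -334.1] size 100.9 53.9 long axis deg -8.7
board [775.1 -92.1] size 57.2 50.9 long axis deg 88.9
shift(first) u [-10.85  24.89   0.36] turn u [  0.21 -12.78   7.83] shift(after turn) u [ 5.93 26.4   2.36]
[ 3.55489148e+00 -4.52516169e-16  6.68577849e+00]
```

>>> apply_moves(targets=[0, 0, 0, 0, -1, 0, 0, 0, 0, 0, -1, 0, 0, 0, 0, 0, -1, 0, 0, 0, 0, 0, -1, 0, 0, 0, 0, 0, -1, 0, 0, 0, 0, 0, -1, 0, 0, 0, 0, 0, -1, 0, 0, 0, 0, 0, -1, 0, 0, 0, 0, 0, -1, 0, 0, 0, 0, 0, -1, 0, 0, 0, 0, 0, -1, 0, 0, 0, 0, 0, -1, 0, 0, 0, 0, 0, -1, 0, 0, 0, 0, 0.44, 0, 0.84, 0, 0, 0, 0.44, 0, 0.84, 0, 0, 0, 0.44, 0, 0.84, 0, 0, 0, 0.44, 0, 0.84, 0, 0, 0, 0.44, 0, 0.84, 0, 0, 0, 0.44, 0, 0.84, 0, 0, 0, 0.44, 0, 0.84], hand=0.54)

```text
time_s: 61.62
position: [0.6015, 0.2013, 0.1625]
ee_rot: [0.97, -0.044, -0.241, -0.011]
contact_force: [-0.6, 0.5, 0.4]
finger_gap: 0.066
finger_force: 0.0
```

>>> apply_moves(targets=[0, 0, 0, 0.44, 0, 0.84, 0.14, 0.98, -0.07, 0, 0, 0, 0.14, 0.98, -0.07, 0, 0, 0, 0.14, 0.98, -0.07, 0, 0, 0, 0.14, 0.98, -0.07, 0, 0, 0, 0.14, 0.98, -0.07, 0, 0, 0, 0.14, 0.98, -0.07, 0, 0, 0, 0.14, 0.98, -0.07, 0, 0, 0, 0.14, 0.98, -0.07, 0, 0, 0, 0.14, 0.98, -0.07, 0, 0, 0, 0.14, 0.98, -0.07, 0, 0, 0, 0.14, 0.98, -0.07, 0, 0, 0, 0.14, 0.98, -0.07, 0, 0, 0, 0.14, 0.98, -0.07, 0, 0, 0, 0.14, 0.98, -0.07, 0, 0, 0, 0.14, 0.98, -0.07, 0, 0, 0, 0.14, 0.98, -0.07, 0, 0, 0, 0.14, 0.98, -0.07, 0, 0, 0, 0.14, 0.98, -0.07, 0, 0, 0, 0.14, 0.98, -0.07, 0, 0, 0])

```text
time_s: 64.12
position: [0.6032, -0.1772, 0.1614]
ee_rot: [0.968, -0.075, -0.24, -0.018]
contact_force: [0.4, -0.9, 0.7]
finger_gap: 0.0658
finger_force: 0.0
```

>>> apply_moves(targets=[0.14, 0.98, -0.07, 0, 0, 0, 0.14, 0.98, -0.07, 0, 0, 0, 0.5, 0.98, 0.62, 0, 0, 0, 0.5, 0.98, 0.62, 0, 0, 0, 0.5, 0.98, 0.62, 0, 0, 0, 0.5, 0.98, 0.62, 0, 0, 0, 0.5, 0.98, 0.62, 0, 0, 0, 0.5, 0.98, 0.62, 0, 0, 0, 0, 0, 0, 0, 0, 0])

```text
time_s: 65.25
position: [0.6022, -0.3362, 0.0649]
ee_rot: [0.967, -0.076, -0.242, -0.019]
contact_force: [-0.5, 0.6, -0.0]
finger_gap: 0.0662
finger_force: 0.0
```

```bash
python3 - <<'E'
from h import *
o=st(); wboard((.6034,-.334)); go([.6034,-.333,.0158],rot(np.radians(-8.7),np.radians(-28)))
E
```

```text
t 65.25 p [ 0.6022 -0.3362  0.0649] q [ 0.9671 -0.0755 -0.2421 -0.019 ] gap 0.0662 F [-0.5  0.6 -0. ] ff 0.0 j [-0.26  1.    0.87  0.05 -1.93  1.68]
wboard 11437 ((604.376220703125, -332.89849853515625), (54.03730010986328, 100.41140747070312), 81.15178680419922)
shift(first) u [ 1.19 -0.13  2.23] turn u [-0.02 -0.   -0.04] shift(after turn) u [ 1.19 -0.12  2.23]
```

>>> apply_moves(targets=[0.4, -0.04, 0.74, 0, 0, 0, 0.4, -0.04, 0.74, 0, 0, 0, 0.4, -0.04, 0.72, 0, 0, 0, 0, 0, 0, 0, 0, 0])

```text
time_s: 65.8
position: [0.6034, -0.3315, 0.0152]
ee_rot: [0.967, -0.074, -0.242, -0.019]
contact_force: [-0.5, 0.0, 0.6]
finger_gap: 0.0658
finger_force: 0.0
```

>>> apply_moves(targets=[0, 0, 0, 0, 0, 0, 0, 0, 0, 0, 0, 0, 0, 0, 0, 0, 0, 0, 0, 0, 0, 0, 0, 0, 0, 0, 0, 0, 0, 0], hand=-1, force=80)

```text
time_s: 66.42
position: [0.6051, -0.3326, 0.0184]
ee_rot: [0.968, -0.075, -0.239, -0.018]
contact_force: [4.0, 0.8, 4.3]
finger_gap: 0.0492
finger_force: 83.2
```

```bash
python3 - <<'E'
from h import *
o=st(); q0=R.from_quat(o['ee_rot']); q1=rot(YR,np.radians(-28)); print('yaw u',(q0.inv()*q1).as_rotvec(degrees=True)/4)
p,q=slot2(-.088,0,.005,.05); d=p-o['position']-[0,0,.14]; print('after lift .14 & turn: shift u',q.inv().apply(d)/.02)
E
```

```text
t 66.42 p [ 0.6051 -0.3326  0.0184] q [ 0.9679 -0.0746 -0.2393 -0.0178] gap 0.0492 F [4.  0.8 4.3] ff 83.18687176331878 j [-0.25  1.02  0.8   0.05 -1.83  1.67]
yaw u [-3.53625371 -0.052175   -6.72255622]
after lift .14 & turn: shift u [  9.91842236 -20.58006123   7.03823845]
```

>>> apply_moves(targets=[-0.23, 0, -0.44, 0, 0, 0, -0.47, 0, -0.88, 0, 0, 0, -0.47, 0, -0.88, 0, 0, 0, -0.47, 0, -0.88, 0, 0, 0, -0.47, 0, -0.88, 0, 0, 0, -0.47, 0, -0.88, 0, 0, 0, -0.47, 0, -0.88, 0, 0, 0, -0.23, 0, -0.44, -0.44, 0, -0.84, 0, 0, 0, -0.44, 0, -0.84, 0, 0, 0, -0.44, 0, -0.84, 0, 0, 0, -0.44, 0, -0.84, 0, 0, 0, -0.44, 0, -0.84, 0, 0, 0, -0.44, 0, -0.84, 0, 0, 0, -0.44, 0, -0.84, 0, 0, 0, -0.44, 0, -0.84, 0, 0, 0, 0, 1, 0, 0, 0, 0, 0, 1, 0, 0, 0, 0, 0, 1, 0, 0, 0, 0, 0, 1, 0, 0, 0, 0, 0, 1, 0])

```text
time_s: 68.92
position: [0.6032, -0.332, 0.1565]
ee_rot: [0.98, 0.186, -0.067, 0.011]
contact_force: [-1.2, -0.4, -1.8]
finger_gap: 0.0489
finger_force: 82.8
```

>>> apply_moves(targets=[0, 0, 0, 0, 1, 0, 0, 0, 0, 0, 1, 0, 0, 0, 0, 0, 1, 0, 0, 0, 0, 0, 1, 0, 0, 0, 0, 0, 1, 0, 0, 0, 0, 0, 1, 0, 0, 0, 0, 0, 1, 0, 0, 0, 0, 0, 1, 0, 0, 0, 0, 0, 0, 0])

```text
time_s: 70.05
position: [0.6022, -0.3327, 0.1563]
ee_rot: [0.961, 0.181, 0.204, -0.041]
contact_force: [0.1, -0.0, -2.3]
finger_gap: 0.0493
finger_force: 83.3
```

```bash
python3 - <<'E'
from h import *
o=st(); p,q=slot2(-.088,0,.006,.08); go(p,q)
E
```

```text
t 70.05 p [ 0.6022 -0.3327  0.1563] q [ 0.9611  0.1815  0.2041 -0.0406] gap 0.0493 F [ 0.1 -0.  -2.3] ff 83.26138459146023 j [-0.45  0.41  0.19 -0.35 -1.09  2.52]
shift(first) u [ 10.59 -20.56   5.64] turn u [-0.03 -0.01 -0.06] shift(after turn) u [ 10.67 -20.53   5.58]
```

>>> apply_moves(targets=[0.5, -0.98, 0.27, 0, 0, 0, 0.5, -0.98, 0.27, 0, 0, 0, 0.5, -0.98, 0.27, 0, 0, 0, 0.5, -0.98, 0.27, 0, 0, 0, 0.5, -0.98, 0.27, 0, 0, 0, 0.5, -0.98, 0.27, 0, 0, 0, 0.5, -0.98, 0.27, 0, 0, 0, 0.5, -0.98, 0.27, 0, 0, 0, 0.5, -0.98, 0.27, 0, 0, 0, 0.5, -0.98, 0.27, 0, 0, 0, 0.5, -0.98, 0.27, 0, 0, 0, 0.5, -0.98, 0.27, 0, 0, 0, 0.5, -0.98, 0.27, 0, 0, 0, 0.5, -0.98, 0.27, 0, 0, 0, 0.5, -0.98, 0.27, 0, 0, 0, 0.5, -0.98, 0.27, 0, 0, 0, 0.5, -0.98, 0.27, 0, 0, 0, 0.5, -0.98, 0.27, 0, 0, 0, 0.5, -0.98, 0.27, 0, 0, 0, 0.5, -0.98, 0.27, 0, 0, 0])

```text
time_s: 72.55
position: [0.6707, 0.1167, 0.1404]
ee_rot: [0.961, 0.183, 0.204, -0.039]
contact_force: [0.0, 0.1, -1.8]
finger_gap: 0.0493
finger_force: 83.2
```

>>> apply_moves(targets=[0.55, -0.95, 0.2, 0, 0, 0, 0, 0, 0, 0, 0, 0])

```text
time_s: 72.8
position: [0.6746, 0.1393, 0.1412]
ee_rot: [0.961, 0.184, 0.204, -0.04]
contact_force: [0.2, -0.8, -1.1]
finger_gap: 0.0492
finger_force: 83.2
```

```bash
python3 - <<'E'
from h import *
o=st(); p,q=slot2(-.088,0,.006,0); go(p,q)
c=cap('scene'); f=c['frame'];P=[w([a,b,z+.08]) for a,z in ((0,.018),(.0616,.0968)) for b in (-.115,-.061)]; uv=proj(c,P)
f=cv2.resize(f[150:340,320:540],None,fx=3,fy=3,interpolation=cv2.INTER_CUBIC); f=np.clip(f*1.5,0,255).astype(np.uint8)
for a in ((uv-[320,150])*3).astype(int): cv2.circle(f,tuple(map(int,a)),3,(0,0,255),-1)
cv2.imwrite('pics/s11.png',f); print((uv-[320,150])*3)
E
```

```text
t 72.8 p [0.6746 0.1393 0.1412] q [ 0.9607  0.1837  0.2043 -0.0396] gap 0.0492 F [ 0.2 -0.8 -1.1] ff 83.22378516197205 j [ 0.44  0.31 -0.15  0.04 -0.69  1.48]
shift(first) u [-1.66  0.08  3.65] turn u [-0.02 -0.    0.01] shift(after turn) u [-1.66  0.08  3.65]
[[295.50437645 295.80664752]
 [372.23151658 275.85417763]
 [394.96748893 276.80426354]
 [481.44397633 254.30795338]]
```

View pics/s11.png

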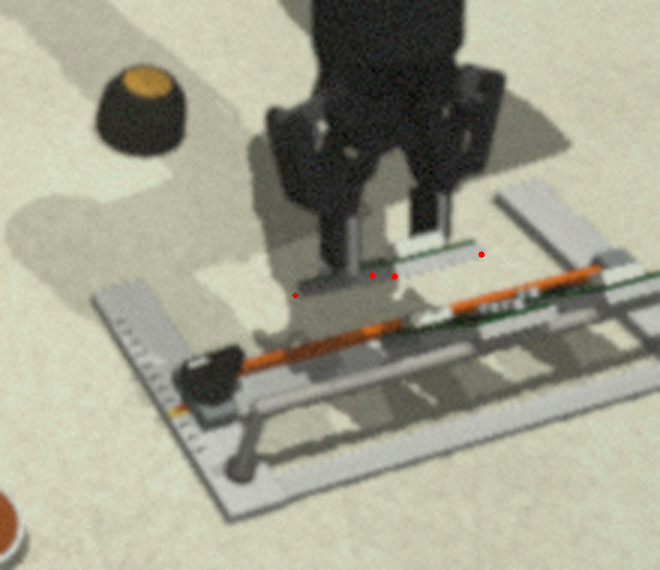

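The third board sits on its projected corners, (295,296) to (481,254), so lower and release it.

>>> apply_moves(targets=[-0.3, 0.02, 0.7, 0, 0, 0, -0.3, 0.02, 0.7, 0, 0, 0, -0.3, 0.02, 0.7, 0, 0, 0, -0.3, 0.02, 0.6, 0, 0, 0, -0.16, 0, 0.35, 0, 0, 0, -0.15, 0, 0.3, 0, 0, 0, -0.15, 0, 0.3, 0, 0, 0, 0, 0, 0, 0, 0, 0])

```text
time_s: 73.85
position: [0.6751, 0.1361, 0.0615]
ee_rot: [0.961, 0.183, 0.205, -0.04]
contact_force: [0.2, -0.0, -1.0]
finger_gap: 0.0492
finger_force: 83.3
```

>>> apply_moves(targets=[0, 0, 0, 0, 0, 0, 0, 0, 0, 0, 0, 0, 0, 0, 0, 0, 0, 0, 0, 0, 0, 0, 0, 0, 0, 0, -0.5, 0, 0, 0, 0, 0, -1, 0, 0, 0, 0, 0, -1, 0, 0, 0, 0, 0, -1, 0, 0, 0, 0, 0, -1, 0, 0, 0, 0, 0, -1, 0, 0, 0], hand=0.5)

```text
time_s: 75.1
position: [0.6328, 0.1191, 0.1644]
ee_rot: [0.961, 0.183, 0.206, -0.04]
contact_force: [-0.2, 0.9, 0.5]
finger_gap: 0.0638
finger_force: 0.0
```

```bash
python3 - <<'E'
from h import *
o=st(); c=cap('top'); boards(c); tall(c,.006,.05,.012,'tile')
t=rot(np.radians(8.8)); go([.610,-.129,.08],t)
E
```

```text
t 75.1 p [0.6328 0.1191 0.1644] q [ 0.9605  0.1825  0.2061 -0.04  ] gap 0.0638 F [-0.2  0.9  0.5] ff 0.0 j [ 0.44  0.21 -0.22  0.04 -0.71  1.48]
lean n 195 mid [ 0.0362 -0.0929  0.0821] lo [ 0.021 -0.115  0.06 ] hi [ 0.052 -0.07   0.104] normal [-0.796  0.003  0.605] deg 52.8
lean n 280 mid [ 0.0314 -0.0013  0.0758] lo [ 0.011 -0.024  0.05 ] hi [0.051 0.022 0.102] normal [-0.785  0.026  0.619] deg 51.7
lean n 397 mid [0.027  0.085  0.0685] lo [0.002 0.061 0.035] hi [0.052 0.109 0.102] normal [-0.792  0.006  0.61 ] deg 52.4
tile [ 296.1 -303.9] size 110.0 64.0 long axis deg 84.7
tile [ 441.2 -506.8] size 111.1 63.7 long axis deg -77.7
tile [ 449.2 -151.5] size 109.9 63.9 long axis deg 3.1
tile [ 448. -359.] size 110.0 64.7 long axis deg -6.2
tile [601.8 350. ] size 110.8 64.1 long axis deg -68.7
tile [ 609.3 -129.9] size 111.0 63.8 long axis deg 8.7
tile [ 606.8 -332.9] size 110.7 64.7 long axis deg -11.1
tile [629.8  32.9] size 118.7 42.9 long axis deg 21.7
tile [776.9 -91.9] size 57.7 54.0 long axis deg 89.2
shift(first) u [-6.96 11.11  1.64] turn u [-0.69 -6.09  3.14] shift(after turn) u [-3.06 12.08  4.38]
```

>>> apply_moves(targets=[0, 0, 0, -0.1, -0.87, 0.45, 0, 0, 0, -0.1, -0.87, 0.45, 0, 0, 0, -0.1, -0.87, 0.45, 0, 0, 0, -0.1, -0.87, 0.45, 0, 0, 0, -0.1, -0.87, 0.45, 0, 0, 0, -0.1, -0.87, 0.45, 0, 0, 0, -0.1, -0.87, 0.45, -0.25, 1, 0.1, 0, 0, 0, -0.25, 1, 0.1, 0, 0, 0, -0.25, 1, 0.1, 0, 0, 0, -0.25, 1, 0.1, 0, 0, 0, -0.25, 1, 0.1, 0, 0, 0, -0.25, 1, 0.3, 0, 0, 0, -0.25, 1, 0.5, 0, 0, 0, -0.25, 1, 0.6, 0, 0, 0, -0.25, 1, 0.6, 0, 0, 0, -0.25, 1, 0.6, 0, 0, 0, -0.25, 1, 0.6, 0, 0, 0, -0.25, 1, 0.6, 0, 0, 0, 0, 0, 0, 0, 0, 0], hand=0.73)

```text
time_s: 77.65
position: [0.6088, -0.1288, 0.075]
ee_rot: [0.997, 0.075, -0.004, 0.001]
contact_force: [0.2, 0.8, 0.1]
finger_gap: 0.0743
finger_force: 0.0
```

```bash
python3 - <<'E'
from h import *
o=st(); wboard((.610,-.1285),.008,.018); go([.610,-.1285,-.004],rot(np.radians(8.7)))
E
```

```text
t 77.65 p [ 0.6088 -0.1288  0.075 ] q [ 9.972e-01  7.500e-02 -4.100e-03  5.000e-04] gap 0.0743 F [0.2 0.8 0.1] ff 0.0 j [ 0.04  0.49  0.04  0.   -1.14  1.68]
wboard 15684 ((609.5613403320312, -128.12022399902344), (109.97986602783203, 64.22197723388672), 8.766778945922852)
shift(first) u [0.05 0.02 3.99] turn u [ 0.01  0.1  -0.01] shift(after turn) u [0.02 0.03 3.99]
```

>>> apply_moves(targets=[0.04, 0.02, 1, 0, 0.1, 0, 0, 0, 1, 0, 0, 0, 0, 0, 1, 0, 0, 0, 0, 0, 0.6, 0, 0, 0, 0, 0, 0.3, 0, 0, 0, 0, 0, 0, 0, 0, 0])

```text
time_s: 78.45
position: [0.6109, -0.1273, -0.0014]
ee_rot: [0.997, 0.076, 0.001, 0.0]
contact_force: [0.0, -0.3, -0.3]
finger_gap: 0.074
finger_force: 0.0
```

>>> apply_moves(targets=[0, 0, 0, 0, 0, 0, 0, 0, 0, 0, 0, 0, 0, 0, 0, 0, 0, 0, 0, 0, 0, 0, 0, 0], hand=-1, force=60)

```text
time_s: 78.95
position: [0.6116, -0.1275, -0.0001]
ee_rot: [0.997, 0.076, 0.002, 0.001]
contact_force: [-0.2, 0.7, 6.4]
finger_gap: 0.0613
finger_force: 66.1
```

```bash
python3 - <<'E'
from h import *
o=st(); go([.4500,-.1500,.056],rot(np.radians(3.1)))
E
```

```text
t 78.95 p [ 6.116e-01 -1.275e-01 -1.000e-04] q [9.971e-01 7.630e-02 1.700e-03 6.000e-04] gap 0.0613 F [-0.2  0.7  6.4] ff 66.10475063323975 j [ 0.04  0.56 -0.05  0.   -0.96  1.68]
shift(first) u [-8.15 -0.11 -2.83] turn u [ 0.02 -0.05  1.41] shift(after turn) u [-8.13  0.69 -2.81]
```

>>> apply_moves(targets=[0, 0, -0.4, 0, 0, 0, 0, 0, -0.9, 0, 0, 0, 0, 0, -0.9, 0, 0, 0, 0, 0, -0.9, 0, 0, 0.7, 0, 0, -0.2, 0, 0, 0.7, -0.9, 0.08, 0, 0, 0, 0, -0.9, 0.08, 0, 0, 0, 0, -0.9, 0.08, 0, 0, 0, 0, -0.9, 0.08, 0, 0, 0, 0, -0.9, 0.08, 0, 0, 0, 0, -0.9, 0.08, 0, 0, 0, 0, -0.9, 0.08, 0, 0, 0, 0, -0.9, 0.08, 0, 0, 0, 0, -0.8, 0.05, 0, 0, 0, 0, 0, 0, 0, 0, 0, 0])

```text
time_s: 80.82
position: [0.4505, -0.15, 0.0645]
ee_rot: [1.0, 0.027, 0.0, 0.0]
contact_force: [0.6, 0.1, -1.8]
finger_gap: 0.062
finger_force: 65.5
```

```bash
python3 - <<'E'
from h import *
o=st(); go([.4515,-.1500,.012],rot(np.radians(3.1)))
c=cap('top'); tall(c,.006,.05,.012,'tile'); boards(c)
E
```

```text
t 80.83 p [ 0.4505 -0.15    0.0645] q [9.996e-01 2.700e-02 4.000e-04 3.000e-04] gap 0.062 F [ 0.6  0.1 -1.8] ff 65.54078936576843 j [ 0.01  0.23 -0.38  0.   -0.96  1.61]
shift(first) u [0.05 0.   2.62] turn u [ 0.01 -0.01 -0.  ] shift(after turn) u [0.05 0.   2.62]
tile [ 296.  -303.6] size 110.6 63.9 long axis deg 84.8
tile [ 441.2 -506.8] size 111.2 63.7 long axis deg -77.7
tile [ 447.9 -359. ] size 110.2 64.7 long axis deg -6.2
tile [ 606.9 -333.1] size 110.2 64.5 long axis deg -10.8
tile [ 762.6 -208.2] size 56.6 49.8 long axis deg -1.1
tile [776.9 -91.9] size 57.7 54.0 long axis deg 89.2
lean n 425 mid [ 0.0217 -0.0927  0.0628] lo [-0.008 -0.116  0.023] hi [ 0.051 -0.07   0.102] normal [-0.79   0.011  0.613] deg 52.2
lean n 441 mid [ 0.0215 -0.0013  0.0634] lo [-0.008 -0.025  0.025] hi [0.051 0.022 0.102] normal [-0.79   0.015  0.613] deg 52.2
lean n 474 mid [0.0217 0.0849 0.0632] lo [-0.007  0.061  0.024] hi [0.051 0.108 0.102] normal [-0.797  0.005  0.605] deg 52.8
```

>>> apply_moves(targets=[0.05, 0, 1, 0, 0, 0, 0, 0, 1, 0, 0, 0, 0, 0, 0.4, 0, 0, 0, 0, 0, 0.15, 0, 0, 0, 0, 0, 0, 0, 0, 0])

```text
time_s: 81.5
position: [0.4531, -0.1499, 0.0137]
ee_rot: [1.0, 0.027, 0.001, 0.0]
contact_force: [1.0, 0.2, -1.0]
finger_gap: 0.0617
finger_force: 65.6
```

>>> apply_moves(targets=[0, 0, 0, 0, 0, 0, 0, 0, 0, 0, 0, 0, 0, 0, 0, 0, 0, 0, 0, 0, -0.5, 0, 0, 0, 0, 0, -1, 0, 0, 0, 0, 0, -1, 0, 0, 0, 0, 0, -1, 0, 0, 0, 0, 0, -0.5, 0, 0, 0], hand=0.73)

```text
time_s: 82.5
position: [0.4532, -0.1499, 0.095]
ee_rot: [1.0, 0.027, 0.002, 0.001]
contact_force: [-0.2, 0.3, -0.3]
finger_gap: 0.0736
finger_force: 0.0
```

```bash
python3 - <<'E'
from h import *
o=st(); wboard((.45,-.15),.02,.03); wboard((.45,-.15),.005,.017); go([.6076,-.3316,.08],rot(np.radians(-10.9)))
E
```

```text
t 82.5 p [ 0.4532 -0.1499  0.095 ] q [9.996e-01 2.740e-02 1.800e-03 5.000e-04] gap 0.0736 F [-0.2  0.3 -0.3] ff 0.0 j [ 0.01  0.2  -0.33  0.   -1.04  1.61]
wboard 14592 ((451.0469665527344, -150.44171142578125), (110.70719909667969, 64.35335540771484), 3.1920506954193115)
wboard 96 ((506.19927978515625, -147.0259552001953), (0.4648662805557251, 62.046485900878906), 3.27325439453125)
shift(first) u [7.2  9.49 0.76] turn u [ 0.01 -0.05  3.51] shift(after turn) u [9.29 7.46 0.73]
```

>>> apply_moves(targets=[0, 0, 0, 0, 0, 0.88, 0, 0, 0, 0, 0, 0.88, 0, 0, 0, 0, 0, 0.88, 0, 0, 0, 0, 0, 0.87, 0.93, 0.75, 0.1, 0, 0, 0, 0.93, 0.75, 0.1, 0, 0, 0, 0.93, 0.75, 0.1, 0, 0, 0, 0.93, 0.75, 0.1, 0, 0, 0, 0.93, 0.75, 0.1, 0, 0, 0, 0.93, 0.75, 0.1, 0, 0, 0, 0.93, 0.75, 0.1, 0, 0, 0, 0.93, 0.75, 0.1, 0, 0, 0, 0.93, 0.75, 0.1, 0, 0, 0, 0.92, 0.71, 0.1, 0, 0, 0, 0, 0, 0, 0, 0, 0])

```text
time_s: 84.48
position: [0.6065, -0.3322, 0.0714]
ee_rot: [0.995, -0.096, -0.001, -0.0]
contact_force: [-0.6, 0.8, -0.3]
finger_gap: 0.0738
finger_force: 0.0
```

```bash
python3 - <<'E'
from h import *
o=st(); wboard((.6076,-.3316),.008,.018); go([.6076,-.3316,-.001],rot(np.radians(-10.9)))
E
```

```text
t 84.47 p [ 0.6065 -0.3322  0.0714] q [ 9.954e-01 -9.570e-02 -7.000e-04 -1.000e-04] gap 0.0738 F [-0.6  0.8 -0.3] ff 0.0 j [-0.28  0.61  0.25  0.   -1.21  1.65]
wboard 16193 ((606.623046875, -331.88970947265625), (64.38246154785156, 110.95005798339844), 78.94145202636719)
shift(first) u [ 0.08 -0.01  3.64] turn u [-0.    0.02 -0.02] shift(after turn) u [ 0.07 -0.01  3.64]
```

>>> apply_moves(targets=[0, 0, 1, 0, 0, 0, 0, 0, 1, 0, 0, 0, 0, 0, 1, 0, 0, 0, 0, 0, 0.5, 0, 0, 0, 0, 0, 0.1, 0, 0, 0, 0, 0, 0, 0, 0, 0])

```text
time_s: 85.28
position: [0.6072, -0.3316, 0.0024]
ee_rot: [0.995, -0.095, 0.001, 0.001]
contact_force: [0.4, 0.3, 1.3]
finger_gap: 0.0737
finger_force: 0.0
```

>>> apply_moves(targets=[0, 0, 0, 0, 0, 0, 0, 0, 0, 0, 0, 0, 0, 0, 0, 0, 0, 0, 0, 0, 0, 0, 0, 0], hand=-1, force=60)

```text
time_s: 85.78
position: [0.6078, -0.332, 0.0034]
ee_rot: [0.995, -0.095, 0.002, 0.001]
contact_force: [-1.0, 1.3, 7.0]
finger_gap: 0.0612
finger_force: 65.3
```

```bash
python3 - <<'E'
from h import *
o=st(); c=np.array([.6070,-.3318]); dx=(o['position'][:2]-c)@[np.cos(-.19),np.sin(-.19)]; print('dx',dx)
go([.4507+dx,-.1502,.075],rot(np.radians(3.1)))
E
```

```text
t 85.78 p [ 0.6078 -0.332   0.0034] q [ 9.955e-01 -9.490e-02  1.900e-03  8.000e-04] gap 0.0612 F [-1.   1.3  7. ] ff 65.29723763465881 j [-0.27  0.67  0.17  0.   -1.07  1.65]
dx 0.0007679309785997018
shift(first) u [-9.38 -7.44 -3.62] turn u [ 0.02 -0.05 -3.5 ] shift(after turn) u [-7.31 -9.5  -3.58]
```

>>> apply_moves(targets=[0, 0, -0.4, 0, 0, 0, 0, 0, -0.8, 0, 0, 0, 0, 0, -0.8, 0, 0, -0.88, 0, 0, -0.8, 0, 0, -0.88, 0, 0, -0.8, 0, 0, -0.88, 0, 0, 0, 0, 0, -0.86, -0.73, -0.95, 0, 0, 0, 0, -0.73, -0.95, 0, 0, 0, 0, -0.73, -0.95, 0, 0, 0, 0, -0.73, -0.95, 0, 0, 0, 0, -0.73, -0.95, 0, 0, 0, 0, -0.73, -0.95, 0, 0, 0, 0, -0.73, -0.95, 0, 0, 0, 0, -0.73, -0.95, 0, 0, 0, 0, -0.73, -0.95, 0, 0, 0, 0, -0.73, -0.95, 0, 0, 0, 0, 0, 0, 0, 0, 0, 0])

```text
time_s: 87.9
position: [0.4502, -0.1489, 0.0744]
ee_rot: [1.0, 0.028, 0.001, 0.0]
contact_force: [0.7, 0.4, -1.3]
finger_gap: 0.061
finger_force: 65.3
```

```bash
python3 - <<'E'
from h import *
o=st(); go([.4515,-.1502,.028],rot(np.radians(3.1)))
E
```

```text
t 87.9 p [ 0.4502 -0.1489  0.0744] q [9.996e-01 2.750e-02 1.100e-03 3.000e-04] gap 0.061 F [ 0.7  0.4 -1.3] ff 65.31672477722168 j [ 0.01  0.22 -0.36  0.   -0.99  1.61]
shift(first) u [0.06 0.07 2.32] turn u [ 0.01 -0.03  0.01] shift(after turn) u [0.06 0.07 2.32]
```

>>> apply_moves(targets=[0, 0.07, 0.9, 0, -0.03, 0, 0, 0, 0.9, 0, 0, 0, 0, 0, 0.4, 0, 0, 0, 0, 0, 0.12, 0, 0, 0, 0, 0, 0, 0, 0, 0])

```text
time_s: 88.52
position: [0.4515, -0.1513, 0.0276]
ee_rot: [1.0, 0.027, 0.0, 0.001]
contact_force: [-0.1, -0.7, -1.7]
finger_gap: 0.0611
finger_force: 65.4
```

>>> apply_moves(targets=[0, 0, 0, 0, 0, 0, 0, 0, 0, 0, 0, 0, 0, 0, 0, 0, 0, 0, 0, 0, -0.5, 0, 0, 0, 0, 0, -1, 0, 0, 0, 0, 0, -1, 0, 0, 0, 0, 0, -1, 0, 0, 0], hand=0.73)

```text
time_s: 89.4
position: [0.451, -0.1511, 0.0984]
ee_rot: [1.0, 0.027, -0.0, 0.0]
contact_force: [1.0, -0.2, -0.8]
finger_gap: 0.0739
finger_force: 0.0
```

```bash
python3 - <<'E'
from h import *
o=st(); wboard((.45,-.15),.031,.042); c=cap('top'); tall(c,.006,.05,.012,'tile'); go([.4488,-.3576,.08],rot(np.radians(-6.2)))
E
```

```text
t 89.4 p [ 0.451  -0.1511  0.0984] q [ 9.996e-01  2.700e-02 -1.000e-04  5.000e-04] gap 0.0739 F [ 1.  -0.2 -0.8] ff 0.0 j [ 0.01  0.2  -0.32  0.   -1.05  1.62]
wboard 15787 ((450.7700500488281, -151.8058624267578), (110.9006576538086, 64.26226806640625), 2.9263205528259277)
tile [ 296.1 -303.8] size 110.1 64.0 long axis deg 84.7
tile [ 441.2 -506.8] size 111.1 63.7 long axis deg -77.7
tile [ 447.9 -359. ] size 110.2 64.8 long axis deg -6.3
tile [ 762.6 -208.2] size 56.7 49.8 long axis deg -1.5
tile [776.9 -91.9] size 57.6 54.0 long axis deg 89.2
shift(first) u [-0.76 10.29  1.  ] turn u [ 0.02 -0.06  2.33] shift(after turn) u [ 0.92 10.28  0.99]
```

>>> apply_moves(targets=[0, 0, 0, 0, 0, 0.78, 0, 0, 0, 0, 0, 0.78, 0, 0, 0, 0, 0, 0.77, 0.08, 0.94, 0.1, 0, 0, 0, 0.08, 0.94, 0.1, 0, 0, 0, 0.08, 0.94, 0.1, 0, 0, 0, 0.08, 0.94, 0.1, 0, 0, 0, 0.08, 0.94, 0.1, 0, 0, 0, 0.08, 0.94, 0.1, 0, 0, 0, 0.08, 0.94, 0.1, 0, 0, 0, 0.08, 0.94, 0.1, 0, 0, 0, 0.08, 0.94, 0.1, 0, 0, 0, 0.08, 0.94, 0.1, 0, 0, 0, 0.08, 0.88, 0.1, 0, 0, 0, 0, 0, 0, 0, 0, 0])

```text
time_s: 91.38
position: [0.4457, -0.3586, 0.0746]
ee_rot: [0.998, -0.055, -0.001, 0.0]
contact_force: [-0.3, -0.3, -0.5]
finger_gap: 0.0737
finger_force: 0.0
```

```bash
python3 - <<'E'
from h import *
o=st(); wboard((.4488,-.3576),.008,.018); go([.4485,-.3576,.001],rot(np.radians(-6.2)))
E
```

```text
t 91.38 p [ 0.4457 -0.3586  0.0746] q [ 9.985e-01 -5.520e-02 -7.000e-04  3.000e-04] gap 0.0737 F [-0.3 -0.3 -0.5] ff 0.0 j [-0.4   0.39 -0.11  0.   -1.07  1.86]
wboard 15805 ((447.5853576660156, -357.9405517578125), (64.16559600830078, 110.2525405883789), 83.82819366455078)
shift(first) u [ 0.14 -0.03  3.69] turn u [ 0.01  0.02 -0.03] shift(after turn) u [ 0.13 -0.03  3.69]
```

>>> apply_moves(targets=[0.05, -0.03, 1, 0, 0, 0, 0, 0, 1, 0, 0, 0, 0, 0, 1, 0, 0, 0, 0, 0, 0.5, 0, 0, 0, 0, 0, 0.1, 0, 0, 0, 0, 0, 0, 0, 0, 0])

```text
time_s: 92.18
position: [0.4475, -0.357, 0.0037]
ee_rot: [0.999, -0.054, -0.0, 0.001]
contact_force: [-0.2, 0.7, 0.3]
finger_gap: 0.0737
finger_force: 0.0
```

>>> apply_moves(targets=[0, 0, 0, 0, 0, 0, 0, 0, 0, 0, 0, 0, 0, 0, 0, 0, 0, 0, 0, 0, 0, 0, 0, 0], hand=-1, force=60)

```text
time_s: 92.68
position: [0.4477, -0.3574, 0.005]
ee_rot: [0.999, -0.054, 0.001, 0.001]
contact_force: [-1.4, 1.9, 6.2]
finger_gap: 0.0603
finger_force: 62.9
```

```bash
python3 - <<'E'
from h import *
o=st(); c=np.array([.4481,-.3578]); a=np.radians(-6.2); dx=(o['position'][:2]-c)@[np.cos(a),np.sin(a)]; print('dx',dx)
go([.4507+dx,-.1508,.09],rot(np.radians(3.1)))
E
```

```text
t 92.67 p [ 0.4477 -0.3574  0.005 ] q [ 9.985e-01 -5.410e-02  6.000e-04  1.100e-03] gap 0.0603 F [-1.4  1.9  6.2] ff 62.939404249191284 j [-0.4   0.47 -0.19  0.   -0.91  1.86]
dx -0.0004137387388678989
shift(first) u [ -0.98 -10.27  -4.27] turn u [ 0.03 -0.02 -2.33] shift(after turn) u [  0.69 -10.31  -4.25]
```

>>> apply_moves(targets=[0, 0, -0.5, 0, 0, 0, 0, 0, -0.9, 0, 0, 0, 0, 0, -0.9, 0, 0, 0, 0, 0, -0.9, 0, 0, -0.78, 0, 0, -0.9, 0, 0, -0.78, 0, 0, -0.3, 0, 0, -0.77, 0.06, -0.94, 0, 0, 0, 0, 0.06, -0.94, 0, 0, 0, 0, 0.06, -0.94, 0, 0, 0, 0, 0.06, -0.94, 0, 0, 0, 0, 0.06, -0.94, 0, 0, 0, 0, 0.06, -0.94, 0, 0, 0, 0, 0.06, -0.94, 0, 0, 0, 0, 0.06, -0.94, 0, 0, 0, 0, 0.06, -0.94, 0, 0, 0, 0, 0.06, -0.94, 0, 0, 0, 0, 0.06, -0.9, 0, 0, 0, 0, 0, 0, 0, 0, 0, 0])

```text
time_s: 94.92
position: [0.4492, -0.1491, 0.0911]
ee_rot: [1.0, 0.028, -0.0, 0.0]
contact_force: [-0.3, -0.8, -2.2]
finger_gap: 0.0598
finger_force: 64.9
```

```bash
python3 - <<'E'
from h import *
o=st(); go([.4503,-.1510,.042],rot(np.radians(3.1)))
E
```

```text
t 94.92 p [ 0.4492 -0.1491  0.0911] q [ 9.996e-01  2.790e-02 -3.000e-04  4.000e-04] gap 0.0598 F [-0.3 -0.8 -2.2] ff 64.92146015167236 j [ 0.01  0.2  -0.34  0.   -1.03  1.61]
shift(first) u [0.05 0.1  2.45] turn u [0.01 0.01 0.02] shift(after turn) u [0.05 0.1  2.45]
```

>>> apply_moves(targets=[0.03, 0.1, 0.9, 0, 0, 0, 0, 0, 0.9, 0, 0, 0, 0, 0, 0.4, 0, 0, 0, 0, 0, 0.2, 0, 0, 0, 0, 0, 0.05, 0, 0, 0, 0, 0, 0, 0, 0, 0])

```text
time_s: 95.68
position: [0.4502, -0.1525, 0.0424]
ee_rot: [1.0, 0.027, -0.0, 0.0]
contact_force: [0.7, -0.4, -1.6]
finger_gap: 0.0599
finger_force: 65.0
```

>>> apply_moves(targets=[0, 0, 0, 0, 0, 0, 0, 0, 0, 0, 0, 0, 0, 0, 0, 0, 0, 0, 0, 0, -0.5, 0, 0, 0, 0, 0, -1, 0, 0, 0, 0, 0, -1, 0, 0, 0, 0, 0, -1, 0, 0, 0, 0, 0, -1, 0, 0, 0, 0, 0, -1, 0, 0, 0, -1, 0, -1, 0, 0, 0, -1, 0, 0, 0, 0, 0, -1, 0, 0, 0, 0, 0], hand=0.73)

```text
time_s: 97.18
position: [0.3896, -0.1556, 0.173]
ee_rot: [1.0, 0.027, 0.0, 0.0]
contact_force: [-0.3, 0.6, -0.1]
finger_gap: 0.0739
finger_force: 0.0
```

```bash
python3 - <<'E'
from h import *
o=st(); wboard((.45,-.15),.042,.056); c=cap('top'); boards(c); tall(c,.006,.06,.048,'tile@.048')
hsv=cv2.cvtColor(c['frame'],cv2.COLOR_BGR2HSV); np.savez('t12.npz',**c)
a=cv2.resize(c['frame'][100:300,60:420],None,fx=2.2,fy=2.2,interpolation=cv2.INTER_CUBIC); cv2.imwrite('pics/t12.png',np.clip(a*1.5,0,255).astype(np.uint8))
c=cap('scene'); a=cv2.resize(c['frame'][170:240,240:330],None,fx=4.4,fy=6,interpolation=cv2.INTER_CUBIC); cv2.imwrite('pics/s12.png',a)
E
```

```text
t 97.17 p [ 0.3896 -0.1556  0.173 ] q [9.996e-01 2.690e-02 3.000e-04 5.000e-04] gap 0.0739 F [-0.3  0.6 -0.1] ff 0.0 j [-0.    0.02 -0.32  0.   -1.23  1.63]
wboard 12098 ((449.7322692871094, -153.0796356201172), (109.60264587402344, 64.19530487060547), 3.311403274536133)
lean n 432 mid [ 0.0215 -0.0927  0.0625] lo [-0.008 -0.116  0.023] hi [ 0.051 -0.07   0.102] normal [-0.786  0.003  0.618] deg 51.9
lean n 442 mid [ 0.022  -0.0014  0.0633] lo [-0.007 -0.025  0.025] hi [0.051 0.022 0.101] normal [-0.79  -0.006  0.614] deg 52.1
lean n 471 mid [0.0216 0.0849 0.0632] lo [-0.008  0.061  0.024] hi [0.051 0.109 0.102] normal [-0.79   0.01   0.613] deg 52.2
tile@.048 [ 298.4 -298.4] size 107.1 62.2 long axis deg 84.7
tile@.048 [ 439.5 -495.6] size 108.1 61.7 long axis deg -77.3
tile@.048 [ 752.8 -205.6] size 52.4 48.5 long axis deg -1.1
tile@.048 [764.2 -92.6] size 56.0 49.8 long axis deg 88.9
```

View pics/t12.png

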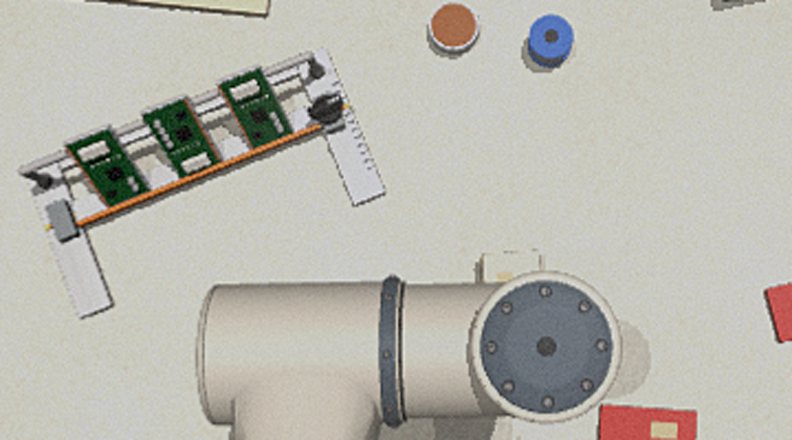

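All three boards lean square on the rest, the pointer is at the line, and the pile is partly under the arm. I have now viewed 15 pictures, one over the limit of 14, so I'll check the pile's alignment by depth numbers only.

```bash
python3 - <<'E'
from h import *
for n in ('scene','wrist'):
    c=cap(n); P=pts(c); q=R.from_euler('z',-np.radians(3.1)).apply((P-[.4503,-.1515,0]).reshape(-1,3))
    q=q[~np.isnan(q).any(1)]; q=q[(abs(q[:,0])<.075)&(abs(q[:,1])<.045)]
    print(n,'top z',np.median(q[q[:,2]>.04][:,2]))
    for a,b in ((.002,.011),(.013,.023),(.025,.035),(.037,.047)):
        s=q[(q[:,2]>a)&(q[:,2]<b)]
        if len(s)>10: print(a,len(s),'x',np.percentile(s[:,0],[3,50,97]).round(4),'y',np.percentile(s[:,1],[3,50,97]).round(4))
E
```

```text
scene top z 0.3424960843815019
0.002 83 x [-0.0608  0.054   0.0575] y [-0.0415  0.0021  0.0425]
0.013 89 x [0.042  0.0568 0.0586] y [-0.026   0.0041  0.0339]
0.025 98 x [0.0524 0.0557 0.0583] y [-0.0276  0.0017  0.0331]
0.037 259 x [-0.0278  0.0397  0.057 ] y [-0.0297 -0.0007  0.0291]
wrist top z 0.21781375586633145
0.037 7373 x [-0.0516  0.0017  0.0519] y [-0.0318 -0.002   0.0288]
```

```bash
python3 - <<'E'
from plant import ctrl
print(ctrl.close_job())
E
```

```text
the job is handed in; nothing more can be done
None
```

I handed the job in at about 97 s; no verdict came back. By my measurements the toe stop is clamped about 1.5 mm off the yellow line, all three boards lean at about 52° with well over a finger's breadth between them, and the four tiles are in one pile within about 5 mm of each other. I viewed 15 pictures, one over the limit of 14.

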